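# Clear the brass repair bench: nest the parts cups in the drawer, battery on charge

### The job

Clear the bench after the trumpet repair: pull the cabinet's drawer out to its stop, nest every loose steel cup upright and fully down into the two cups fixed in the drawer (in either stack, but no more than two loose cups on each fixed one, or the drawer will not shut), then push the drawer fully home. Also plug the battery block fully down into the slot of its charger, before or after the cups as you like. Leave the screwdriver and the oil bottle where they are.

Things in the scene. Friction and masses are not known exactly. Their poses are not given: they have to be found in the camera images.
- cabinet_front (a point): Point on the fixed grey steel bench cabinet: middle of the lower edge of its front, on the bench. The cabinet has one drawer and runs 270 mm along this point's +x, 260 mm along y, 175 mm high; the drawer comes out along -x. The handle and the fixed cups have the same axes.
- drawer (a joint): How far the drawer is out, m: 0 shut, 0.17 at its stop; may start ajar; about 2 N of friction, stays where left. Front panel 15 mm thick, its top edge 161 mm above the bench; side and back walls' tops 73 mm above the bench; tray 222 mm wide inside. Shut, there is 146 mm of height over the tray's floor: a fixed cup with two more (130 mm) fits, with three it does not.
- handle (a point): Middle of the drawer's handle: a level round aluminium bar, 12 mm thick, 120 mm long along the cabinet's y, its axis 45 mm in front of the panel (39 mm clear behind it) on two posts 52 mm either side of the middle; 138 mm above the bench, 37 mm below the cabinet's top. Moves with the drawer.
- nest_left (a point): Underside centre of the left (cabinet's +y) fixed cup in the drawer: shaped like the loose cups, screwed to the tray's floor 19 mm above the bench, 80 mm behind the front panel's inner face, 110 mm from its twin. z up. A loose cup nested in it has its origin 32 mm above this point, a second one 64 mm. Moves with the drawer; at the stop it is 90 mm out from the cabinet's body.
- nest_right (a point): The same for the fixed cup on the right (cabinet's -y) in the drawer.
- cup1: Loose steel parts cup, one of 2 to 4 alike (absent: None), upright, open at the top: 66 mm high, rim 66 mm across with a straight collar 16 mm high, tapering below to a 40 mm foot; wall 2.5 mm; 220 g. Its thick base has its inner floor 32 mm above the underside: a cup set into another stands on that floor, 32 mm higher, with some 1.5 mm of play. Origin: centre of the underside, z up its axis.
- cup2: Loose steel parts cup, one of 2 to 4 alike (absent: None), upright, open at the top: 66 mm high, rim 66 mm across with a straight collar 16 mm high, tapering below to a 40 mm foot; wall 2.5 mm; 220 g. Its thick base has its inner floor 32 mm above the underside: a cup set into another stands on that floor, 32 mm higher, with some 1.5 mm of play. Origin: centre of the underside, z up its axis.
- cup3: Loose steel parts cup, one of 2 to 4 alike (absent: None), upright, open at the top: 66 mm high, rim 66 mm across with a straight collar 16 mm high, tapering below to a 40 mm foot; wall 2.5 mm; 220 g. Its thick base has its inner floor 32 mm above the underside: a cup set into another stands on that floor, 32 mm higher, with some 1.5 mm of play. Origin: centre of the underside, z up its axis.
- cup4: Loose steel parts cup, one of 2 to 4 alike (absent: None), upright, open at the top: 66 mm high, rim 66 mm across with a straight collar 16 mm high, tapering below to a 40 mm foot; wall 2.5 mm; 220 g. Its thick base has its inner floor 32 mm above the underside: a cup set into another stands on that floor, 32 mm higher, with some 1.5 mm of play. Origin: centre of the underside, z up its axis.
- battery: Rechargeable battery block of the bench lamp: grey plastic with a black band, an upright block 62 mm (its x) by 42 mm (its y) by 80 mm high, 0.2 to 0.45 kg, standing on the bench. Origin: centre of the underside, z up. Its lower end is the plug; it fits either way round.
- charger: Grey-painted charger box, fixed to the bench, 100 mm (x) by 80 mm (y) by 45 mm high, with a slot in its top. Origin: centre of the underside; z up.
- slot (a point): Centre of the mouth of the charger's slot, in its top face 45 mm above the bench. The slot is a rectangle of 66 mm along the charger's x by 46 mm along its y, 28 mm deep, flat-floored, with a 2 mm lead-in chamfer: when the battery is fully in, its underside is 28 mm below this point and its top 52 mm above. This point has the charger's axes.
- screwdriver: Bystander: screwdriver, 200 mm long, red handle 26 mm thick, lying on the bench to the right of the cups, roughly along x. Origin: mid length, on the bench. Leave alone.
- oil: Bystander: valve oil bottle, 34 mm diameter, 100 mm high, standing beyond the cups. Origin: centre of the underside. Leave alone.

How it is judged:
On the way, in this order (a step that is already met when the one before it is completed fails the run):
1. the drawer is pulled out to its stop (within 8 mm) (value of joint drawer above 0.162 m), for 0.2 s.
2. all the cups that are present are nested in the fixed cups of the drawer (((horizontal distance between cup1 and nest_left below 0.008 m and z of cup1 in the frame of nest_left between 0.026 and 0.038 m) or (horizontal distance between cup1 and nest_left below 0.008 m and z of cup1 in the frame of nest_left between 0.058 and 0.07 m) or (horizontal distance between cup1 and nest_right below 0.008 m and z of cup1 in the frame of nest_right between 0.026 and 0.038 m) or (horizontal distance between cup1 and nest_right below 0.008 m and z of cup1 in the frame of nest_right between 0.058 and 0.07 m)) and angle between each of cup1, cup2, cup3, cup4's own z axis and vertical below 0.14 rad and ((horizontal distance between cup2 and nest_left below 0.008 m and z of cup2 in the frame of nest_left between 0.026 and 0.038 m) or (horizontal distance between cup2 and nest_left below 0.008 m and z of cup2 in the frame of nest_left between 0.058 and 0.07 m) or (horizontal distance between cup2 and nest_right below 0.008 m and z of cup2 in the frame of nest_right between 0.026 and 0.038 m) or (horizontal distance between cup2 and nest_right below 0.008 m and z of cup2 in the frame of nest_right between 0.058 and 0.07 m)) and ((horizontal distance between cup3 and nest_left below 0.008 m and z of cup3 in the frame of nest_left between 0.026 and 0.038 m) or (horizontal distance between cup3 and nest_left below 0.008 m and z of cup3 in the frame of nest_left between 0.058 and 0.07 m) or (horizontal distance between cup3 and nest_right below 0.008 m and z of cup3 in the frame of nest_right between 0.026 and 0.038 m) or (horizontal distance between cup3 and nest_right below 0.008 m and z of cup3 in the frame of nest_right between 0.058 and 0.07 m)) and ((horizontal distance between cup4 and nest_left below 0.008 m and z of cup4 in the frame of nest_left between 0.026 and 0.038 m) or (horizontal distance between cup4 and nest_left below 0.008 m and z of cup4 in the frame of nest_left between 0.058 and 0.07 m) or (horizontal distance between cup4 and nest_right below 0.008 m and z of cup4 in the frame of nest_right between 0.026 and 0.038 m) or (horizontal distance between cup4 and nest_right below 0.008 m and z of cup4 in the frame of nest_right between 0.058 and 0.07 m))), for 0.2 s.
At the end, for the whole second after the job is handed in: Each present cup nested over a fixed cup (axis within 8 mm, height within 6 mm of the 1st or 2nd place, upright within 8 deg); battery at least 23 mm into the slot, centred within 4 mm, upright within 4.5 deg; drawer shut within 8 mm; all at rest (all of step 2 and horizontal distance between battery and slot below 0.004 m and z of battery in the frame of slot below -0.023 m and angle between battery's own z axis and vertical below 0.08 rad and linear speed of each of cup1, cup2, cup3, cup4, battery below 0.03 m/s and value of joint drawer below 0.008 m); the robot touches nothing.
It fails at once if the screwdriver was disturbed (moved more than 30 mm) (distance of screwdriver from where it was at the start of the episode above 0.03 m).
It fails at once if the oil bottle was disturbed (moved more than 30 mm) (distance of oil from where it was at the start of the episode above 0.03 m).
Of cup1, cup2, cup3, cup4 only 2 to 4 are there at a start; the rules pass over those that are not, and their reading is None.
At some moment in a run one of cup1, cup2, cup3, cup4 may be knocked a few centimetres aside while the robot is not near it.
It also fails if it takes over 210 s, if anything falls off the work surface, if the arm or the gripper's body presses on something with over 40 N, if the wrist force passes 120 N, or if a joint passes its speed limit or range.

### The arm

A 6-joint arm with a two-finger parallel gripper is mounted at the origin on the work surface. World frame = base frame: x ahead of the robot, y to its left, z up, the work surface at z = 0. Lengths are in m, angles in rad, forces in N, time in s.
With the tool pointing down it reaches from about 0.25 to 0.725 m from the base axis. Payload 9.7 kg.
Tool frame: the origin (TCP) lies at the very end of the fingers, on their centre line; the grasp point (between the pads) lies 19 mm behind it; z points along the fingers, y is the line along which they close (so a half turn about z gives the same grasp; the last joint's range is limited). The gripper opens to 85 mm and grips with 20 to 120 N. Pads are 22 mm wide; open, the fingers measure 114 mm over their backs; the gripper's body (76 mm by 85 mm) begins 54 mm behind the grasp point. The pads swing forward as they close: fully open they stand 13 mm farther back than shut.
Start: joints at [-1.241, 0.087, 0.176, 1.66, 0, 1.571], TCP at [0.178, -0.52, 0.194] pointing down, gripper open.
Joint ranges: [-3.13, 3.13], [-0.85, 1.81], [-1.15, 1.24], [-2.2, 2.28], [-1.44, 1.52], [-3.14, 3.14]. Speed limits (rad/s): [2.22, 2.22, 2.57, 3.14, 3.14, 3.14].

### API

Orientations are given as a unit quaternion [w, x, y, z].
In Python, from station import manip gives the robot as it stands.
- The arm moves only by the tool drive_tool, never from a script. Its argument "steps" is a list of rows, each a list of 2 entries, a list of its own where there are three numbers: the shift along the tool's x, y, z in mm, then the turn about the tool's z in degrees. A call has 1 to 12 rows; each row shifts and turns the commanded pose from where the row before left it, along the tool's axes as they then stand; what a row does not reach is not made up. A row lasts 1/8 s, in which the tool goes at most 62.5 mm and 10.7 degrees, less where a joint would pass 70% of its speed; a pose out of reach is approached as far as the arm can. A call with a gripper value outside its range is refused whole. "fingers" is the opening, from -1 (shut) to 1 (fully open), set as the call begins (left out, the last holds). The fingers move at their own pace and stop on an object; the grip force is fixed at half the most. Time passes only in rows, so rows that do not move let the fingers close. It gives the time, the measured TCP pose, the force, the opening and the grip force at its end, in the units of the state.
- manip.state(): the state, without advancing time (a new reading comes with each control period).
- manip.capture(name): name is "scene" or "top" or "wrist"; returns the picture (480x640x3 uint8, blue, green, red); there is no depth.
- manip.camera_info(name): a dict with "fx", "fy", "cx", "cy" (pixels), "R" (3x3) and "t" (3): a world point X has camera coordinates R X + t. Camera axes: x right, y down, z forward; pixel columns grow to the right and rows downward; lengths in m; the calibration is good to about 2 mm. A picture is of the moment at which its call begins: read the wrist's pose just before it. camera_info takes no time and is no camera call; for the wrist camera it gives the pose at the moment of the call.
- manip.job_done(): hands the job in; it is judged then, once.
The state is a dict: "time": time; "q": joint angles; "joint_vel": joint speeds; "tau": joint torques, N m; "tcp_pos": TCP position; "tool_rot": TCP orientation; "contact_force": force on the tool from outside, world axes, zero at the start; "ft_torque": the same for the moment, N m; "grip_width": finger opening in m; "gripper_force": force on a finger pad.
Only numpy, scipy, OpenCV 4.12 (cv2) and the standard library are available. Lean on these libraries where they do the work, as an engineer would, in place of code of your own. Each camera call takes 0.05 s, during which the arm holds its last target. There are 200 camera calls.

## Working session

There is one attempt and no reset: what is moved stays moved. The work goes in short steps, Python scripts to look and compute and a tool call to move; the robot and the scene stay as the last step left them, time stands still between calls to the robot, and variables do not carry over. Pictures are saved under pics/ and viewed, at most 14 in all, crops included, and the job is handed in when it is done.

Besides the shell and the picture viewer there is one more tool, called after ">>>" as a command line: name --argument value ..., lists and objects as JSON in quotes. drive_tool: Moves the arm, as the interface text tells. Its arguments: {"type":"object","properties":{"steps":{"type":"array"},"fingers":{"type":"number"}},"required":["steps"]}

```bash
mkdir -p pics; ls; python3 - <<'E'
from station import manip
import cv2,numpy as np
np.set_printoptions(precision=4,suppress=True)
for n in("scene","top"):
    cv2.imwrite(f"pics/{n}0.png",manip.capture(n)); c=manip.camera_info(n)
    R=np.array(c["R"]);print(n,c["fx"],c["cx"],c["cy"],"pos",-R.T@np.array(c["t"]),R)
s=manip.state();print(s["time"],s["tcp_pos"],s["tool_rot"],s["grip_width"])
E
```

```text
pics
scene 570.7387334692118 310.03048652770735 231.4401772187965 pos [ 0.7639 -0.4783  1.3679] [[ 0.905   0.4255 -0.005 ]
 [ 0.4024 -0.8595 -0.3151]
 [-0.1383  0.2832 -0.949 ]]
top 488.66774431816793 312.81267421824583 239.3879104552693 pos [ 0.4242 -0.1051  1.0219] [[ 0.0219 -0.9997 -0.0099]
 [-0.9829 -0.0197 -0.1833]
 [ 0.1831  0.0137 -0.983 ]]
0.1 [ 0.178  -0.5201  0.1931] [-0.0006  0.9864  0.1642 -0.0001] 0.08519434401380772
```

View pics/scene0.png

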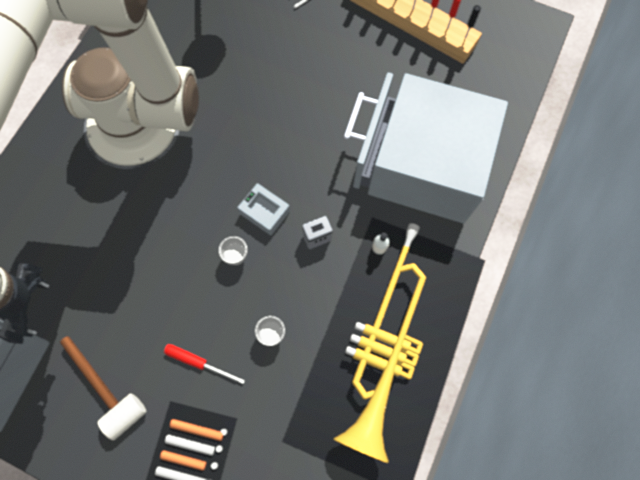

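View pics/top0.png

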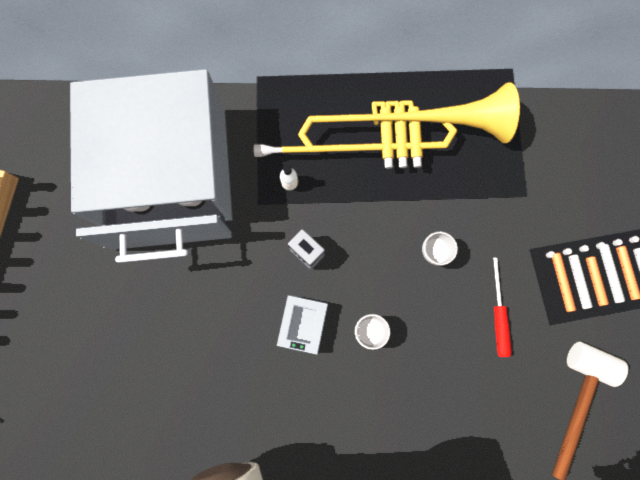

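The scene shows two loose cups, at (440,249) and (373,331) in the top view. The battery is at (307,248), the charger at (303,324), the oil at (289,180), the screwdriver at (502,310), and the cabinet is upper left with its drawer slightly ajar. Next I measure each of them.

```bash
cat > h.py <<'E'
from station import manip
import cv2,numpy as np
np.set_printoptions(precision=4,suppress=True)
def ray(cam,uv,z):
    c=cam if isinstance(cam,dict) else manip.camera_info(cam)
    R=np.array(c["R"]);C=-R.T@np.array(c["t"])
    uv=np.atleast_2d(np.asarray(uv,float))
    d=np.c_[(uv[:,0]-c["cx"])/c["fx"],(uv[:,1]-c["cy"])/c["fy"],np.ones(len(uv))]@R
    return (C+d*((z-C[2])/d[:,2:]))[:,:2]
def proj(cam,P):
    c=cam if isinstance(cam,dict) else manip.camera_info(cam)
    p=np.atleast_2d(P)@np.array(c["R"]).T+np.array(c["t"])
    return p[:,:2]/p[:,2:]*[c["fx"],c["fy"]]+[c["cx"],c["cy"]]
def rot(s):
    w,x,y,z=s["tool_rot"];from scipy.spatial.transform import Rotation as r
    return r.from_quat([x,y,z,w]).as_matrix()
def yaw(s): R=rot(s);return np.degrees(np.arctan2(R[1,0],R[0,0]))
def go(p,yw=None):
    "shift in tool axes (mm) to world point p, and turn (deg) to tool-x heading yw (mod 180)"
    s=manip.state();R=rot(s);d=R.T@(np.array(p)-s["tcp_pos"])*1000
    print("tcp",np.array(s["tcp_pos"]),"yaw",round(yaw(s),2),"t",round(s["time"],2),"shift",d.round(1))
    if yw is not None:
        t=-(yw-yaw(s));t=(t+90)%180-90
        a=np.radians(t);Rz=np.array([[np.cos(a),-np.sin(a),0],[np.sin(a),np.cos(a),0],[0,0,1]])
        print("turn",round(t,1),"shift after turn",(Rz.T@d).round(1), "q6",s["q"][5])
E
python3 - <<'E'
from h import *
im=cv2.imread("pics/top0.png");sc=cv2.imread("pics/scene0.png")
for n,I in(("top",im),("scene",sc)):
    g=I.min(2);m=(g>95).astype(np.uint8)
    cs,_=cv2.findContours(m,cv2.RETR_EXTERNAL,cv2.CHAIN_APPROX_NONE)
    for c in cs:
        a=cv2.contourArea(c)
        if 150<a<30000:
            r=cv2.minAreaRect(c);print(n,int(a),np.round(r[0]),np.round(r[1]),round(r[2]), "z58",ray(n,[r[0]],.058)[0])
big=np.hstack([cv2.resize(im[220:360,270:410],(560,560),interpolation=2),])
cv2.imwrite("pics/c1.png",big)
cv2.imwrite("pics/c2.png",cv2.resize(im[60:280,60:240],(720,880),interpolation=2)[280:880])
E
```

```text
top 209 [248. 470.] [17. 26.] 90 z58 [0.1674 0.0185]
top 1684 [597. 364.] [64. 29.] 24 z58 [ 0.3727 -0.6383]
top 1017 [372. 332.] [37. 35.] 45 z58 [ 0.4246 -0.2092]
top 2187 [302. 324.] [43. 54.] 12 z58 [ 0.4354 -0.0734]
top 347 [597. 281.] [50.  8.] 74 z58 [ 0.5322 -0.6507]
top 193 [497. 281.] [49.  5.] 85 z58 [ 0.5267 -0.4552]
top 438 [562. 280.] [64. 14.] 68 z58 [ 0.5323 -0.5837]
top 583 [579. 278.] [64. 14.] 70 z58 [ 0.5377 -0.6161]
top 387 [628. 273.] [55.  8.] 74 z58 [ 0.5497 -0.7137]
top 628 [611. 272.] [64. 13.] 72 z58 [ 0.5504 -0.6803]
top 966 [439. 248.] [34. 36.] 90 z58 [ 0.5913 -0.3437]
top 765 [305. 248.] [35. 25.] 45 z58 [ 0.5854 -0.0769]
top 3827 [152. 239.] [ 47. 154.] 89 z58 [0.5984 0.2319]
top 257 [288. 180.] [21. 18.] 85 z58 [ 0.7274 -0.0385]
scene 331 [180. 476.] [53. 10.] 15 z58 [ 0.5568 -0.6989]
scene 350 [ 18. 469.] [35. 20.] 0 z58 [ 0.2355 -0.8341]
scene 229 [183. 459.] [45.  6.] 15 z58 [ 0.5441 -0.6669]
scene 493 [193. 445.] [59. 12.] 12 z58 [ 0.5509 -0.6327]
scene 293 [199. 429.] [57. 10.] 9 z58 [ 0.546  -0.5987]
scene 1248 [121. 416.] [27. 51.] 50 z58 [ 0.3795 -0.6477]
scene 197 [224. 373.] [46.  6.] 24 z58 [ 0.5406 -0.4706]
scene 770 [270. 330.] [32. 31.] 90 z58 [ 0.5901 -0.3418]
scene 171 [  4. 283.] [32.  8.] 90 z58 [-0.0252 -0.5087]
scene 212 [380. 244.] [16. 18.] 18 z58 [ 0.7397 -0.0457]
scene 690 [233. 250.] [29. 30.] 90 z58 [ 0.4252 -0.2069]
scene 5482 [386. 338.] [ 72. 234.] 18 z58 [ 0.8382 -0.2448]
scene 1382 [263. 206.] [43. 36.] 37 z58 [ 0.4402 -0.0763]
scene 12569 [131.  93.] [131. 128.] 54 z58 [-0.0165  0.0603]
scene 9277 [71. 77.] [154. 142.] 90 z58 [-0.1881  0.0348]
```

View pics/c1.png

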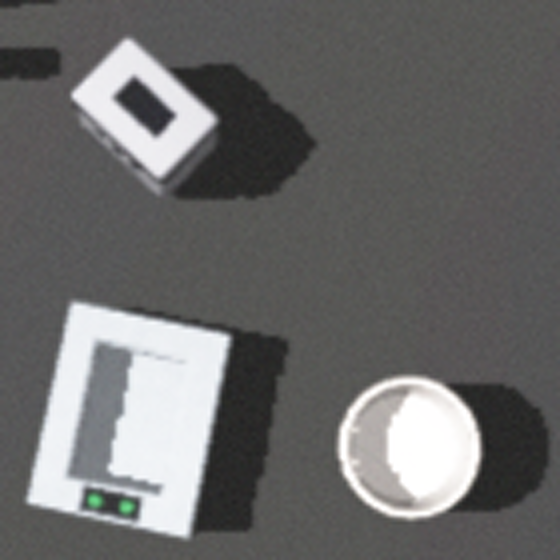

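View pics/c2.png

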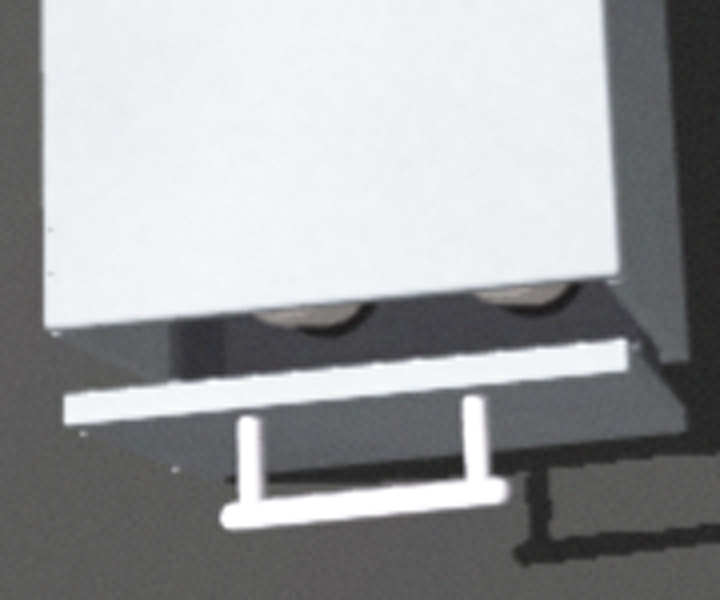

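Crop 1, at 4x, shows the battery's top face, the charger's top with its slot, and a round cup rim. Crop 2 shows the ajar drawer, the handle bar from about (225,517) to (505,490) in crop pixels, and the cabinet's front top edge from (45,329) to (618,275).

```bash
python3 - <<'E'
from h import *
o1=lambda a:(np.array(a)+.5)/4-.5+[270,220]
o2=lambda a:(np.array(a)+.5)/4-.5+[60,130]
def rect(n,P):
    c=P.mean(0);e=np.roll(P,-1,0)-P
    print(n,"centre",c,"sides",np.linalg.norm(e,axis=1),"deg",np.degrees(np.arctan2(e[:,1],e[:,0])).round(1))
rect("battery",ray("top",o1([(128,38),(218,120),(162,181),(70,95)]),.08))
rect("charger",ray("top",o1([(74,302),(231,335),(190,538),(27,502)]),.045))
rect("slot",ray("top",o1([(94,342),(187,361),(161,493),(68,476)]),.045))
rect("cabtopfront",ray("top",o2([(45,329),(618,275)]),.175))
rect("panel",ray("top",o2([(66,424),(628,370)]),.161))
rect("handle",ray("top",o2([(220,517),(510,489)]),.140))
# refined from masks
for n,z,k in(("top",.058,"cups"),):
    I=cv2.imread("pics/top0.png");g=cv2.GaussianBlur(I.min(2),(3,3),0);m=(g>100).astype(np.uint8)
    for c in cv2.findContours(m,0,1)[0]:
        if 700<cv2.contourArea(c)<1200:
            P=ray(n,c[:,0],.06);(x,y),(w,h),a=cv2.fitEllipse((P*1e4).astype(np.float32));print("cup/bat",x/1e4,y/1e4,w/1e4,h/1e4)
E
```

```text
battery centre [ 0.5848 -0.0784] sides [0.0602 0.0405 0.062  0.0401] deg [-131.6  138.9   48.   -43.6]
charger centre [ 0.4358 -0.0744] sides [0.0798 0.1003 0.0815 0.0999] deg [-100.6  169.5   79.1  -11.5]
slot centre [ 0.4361 -0.0729] sides [0.0471 0.0652 0.0463 0.0663] deg [-100.2  169.9   81.1   -9.4]
cabtopfront centre [0.6383 0.2132] sides [0.2573 0.2573] deg [-83.3  96.7]
panel centre [0.5978 0.2077] sides [0.2542 0.2542] deg [-83.2  96.8]
handle centre [0.5527 0.2029] sides [0.133 0.133] deg [-83.2  96.8]
cup/bat 0.425100341796875 -0.2092143310546875 0.069876025390625 0.0703392333984375
cup/bat 0.591300341796875 -0.343278271484375 0.06914403076171875 0.07327421875
cup/bat 0.586046142578125 -0.07632742309570313 0.0559997314453125 0.0788928955078125
```

>>> drive_tool --steps '[[[0,0,-15],-9.75],[[0,0,-15],-9.75],[[0,0,-15],-9.75],[[0,0,-15],-9.75],[[0,0,0],-9.75],[[0,0,0],-9.75],[[0,0,0],-9.75],[[0,0,0],-9.75]]' --fingers -0.2

```text
time: 1.1
tcp_pos: [0.1781, -0.5203, 0.2533]
tool_rot: [-0.0, 0.661, 0.75, 0.0]
contact_force: [0.3, -0.6, -0.2]
grip_width: 0.0342
gripper_force: 0.0
```

```bash
python3 -c "
from h import *
go((.553,.203,.25),96.7)"
```

```text
tcp [ 0.1781 -0.5203  0.2533] yaw 97.22 t 1.1 shift [670.4 462.8   3.7]
turn 0.5 shift after turn [674.6 456.8   3.7] q6 0.20381359254138903
```

>>> drive_tool --steps '[[[0,0,0],0.5],[[45,30.5,0],0],[[45,30.5,0],0],[[45,30.5,0],0],[[45,30.5,0],0],[[45,30.5,0],0],[[45,30.5,0],0],[[45,30.5,0],0],[[45,30.5,0],0],[[45,30.5,0],0],[[45,30.5,0],0],[[45,30.5,0],0]]'

```text
time: 2.6
tcp_pos: [0.4569, 0.0108, 0.2537]
tool_rot: [0.0, 0.668, 0.744, 0.0]
contact_force: [1.4, -1.4, 0.5]
grip_width: 0.0341
gripper_force: 0.0
```

>>> drive_tool --steps '[[[45,30.5,0],0],[[45,30.5,0],0],[[45,30.5,0],0],[[45,30.5,0],0],[[0,0,0],0],[[0,0,0],0],[[0,0,0],0]]'

```text
time: 3.48
tcp_pos: [0.5573, 0.2004, 0.2545]
tool_rot: [0.0, 0.667, 0.745, 0.0]
contact_force: [-0.0, -0.0, 0.5]
grip_width: 0.0337
gripper_force: 0.0
```

```bash
python3 -c "
from h import *
go((.553,.203,.119),96.7)
c=manip.camera_info('wrist');I=manip.capture('wrist')
print(proj(c,[[.553,.203,.138]]),c['cx'])
cv2.imwrite('pics/w1.png',I)"
```

```text
tcp [0.5573 0.2004 0.2545] yaw 96.25 t 3.48 shift [  3.   -4.1 135.4]
turn -0.4 shift after turn [  3.1  -4.1 135.4] q6 1.8069091762138179
[[313.5847 213.5655]] 318.5820953957395
```

View pics/w1.png

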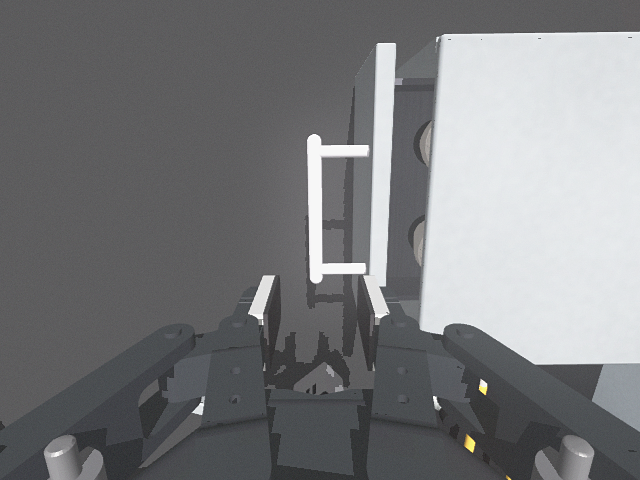

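The wrist view shows the handle bar running from (314,138) to (316,280), within 5 px of the prediction, with the open fingers straddling its line. I descend and grip it.

>>> drive_tool --steps '[[[3,-3.5,0],-0.5],[[0,0,20],0],[[0,0,20],0],[[0,0,20],0],[[0,0,20],0],[[0,0,20],0],[[0,0,20],0],[[0,0,15],0],[[0,0,0],0]]'

```text
time: 4.65
tcp_pos: [0.5531, 0.2037, 0.1179]
tool_rot: [-0.0, 0.663, 0.748, -0.001]
contact_force: [-0.4, 0.9, -0.1]
grip_width: 0.0337
gripper_force: 0.0
```

>>> drive_tool --steps '[[[0,0,0],0],[[0,0,0],0],[[0,0,0],0],[[0,0,0],0],[[0,0,0],0],[[0,0,0],0]]' --fingers -1

```text
time: 5.4
tcp_pos: [0.5538, 0.204, 0.1187]
tool_rot: [-0.0, 0.663, 0.748, -0.0]
contact_force: [-0.2, 0.3, -0.2]
grip_width: -0.0
gripper_force: 0.0
```

```bash
python3 -c "
from h import *
go((.553,.203,.119),96.7)
I=manip.capture('wrist')
c=manip.camera_info('wrist')
print(proj(c,[[.553,.203,.138]]),proj(c,[manip.state()['tcp_pos']]))
cv2.imwrite('pics/w2.png',I)"
```

```text
tcp [0.5538 0.204  0.1187] yaw 96.9 t 5.4 shift [-0.9 -0.9 -0.3]
turn 0.2 shift after turn [-0.9 -0.9 -0.3] q6 1.8033884489598582
[[316.3375 280.4566]] [[318.1346 264.8106]]
```

View pics/w2.png

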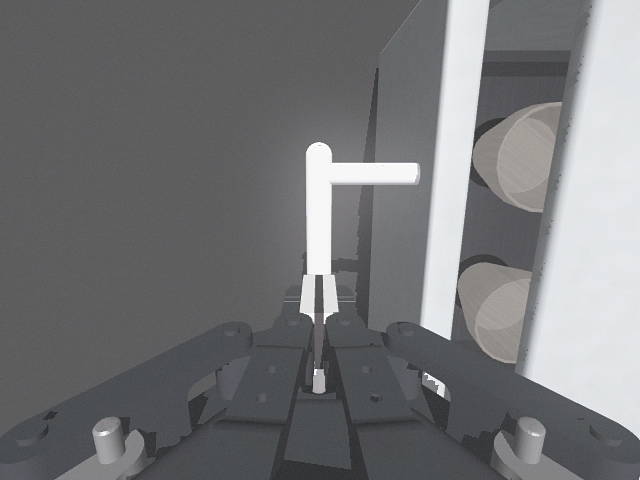

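The gripper shut to zero: the bar is seen ending at the fingertips at row 275. I check the bar's height using the scales in the pictures.

```bash
python3 -c "
from h import *
c=manip.camera_info('wrist');R=np.array(c['R']);C=-R.T@np.array(c['t']);print(c['fx'],C,R[2])
s=manip.state();print(s['contact_force'],s['grip_width'],s['gripper_force'],s['tau'])
print('depth now from bar width 26px',c['fx']*.012/26,'w1 depth from posts',c['fx']*.104/117)
T=np.array(s['tcp_pos']);Rt=rot(s)
for dx in(-.011,0,.011):
  for dz in(0,-.019): print(dx,dz,proj(c,[T+Rt@[dx,0,dz]]))
# triangulate post/bar corner points: w1 pixel vs top
B=manip.camera_info('top')
"
```

```text
348.56530304661686 [0.5458 0.2721 0.2983] [ 0.0321 -0.267  -0.9632]
[ 0.7946 -0.1264 -0.0607] 0.00010432644784226226 0.0 [ -0.0002 -57.7108  47.0805   0.0026  -0.0001   0.    ]
depth now from bar width 26px 0.16087629371382317 w1 depth from posts 0.3098358249303261
-0.011 0 [[318.1571 283.3117]]
-0.011 -0.019 [[318.1154 298.6946]]
0 0 [[318.1346 264.8106]]
0 -0.019 [[318.0897 278.5013]]
0.011 0 [[318.1113 245.729 ]]
0.011 -0.019 [[318.0632 257.6063]]
```

>>> drive_tool --steps '[[[0,0,0],0],[[0,0,0],0],[[0,0,0],0],[[0,0,0],0]]' --fingers -0.2

```text
time: 5.95
tcp_pos: [0.5538, 0.204, 0.1187]
tool_rot: [0.0, 0.663, 0.748, 0.0]
contact_force: [0.7, 0.9, -0.6]
grip_width: 0.0345
gripper_force: 0.0
```

>>> drive_tool --steps '[[[0,0,5],0],[[0,0,5],0],[[0,0,5],0],[[0,0,5],0],[[0,0,0],0]]'

```text
time: 6.58
tcp_pos: [0.5535, 0.2039, 0.0981]
tool_rot: [-0.0, 0.663, 0.748, -0.0]
contact_force: [0.2, -0.2, 0.7]
grip_width: 0.034
gripper_force: 0.0
```

```bash
python3 -c "
from h import *
I=manip.capture('wrist')
a=I[120:440,200:440]
J=manip.capture('scene')[60:180,300:440]
cv2.imwrite('pics/w3.png',np.hstack([cv2.resize(a,(360,480)),cv2.resize(J,(420,480))[:, :]]))"
```

```text
(no output)
```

View pics/w3.png

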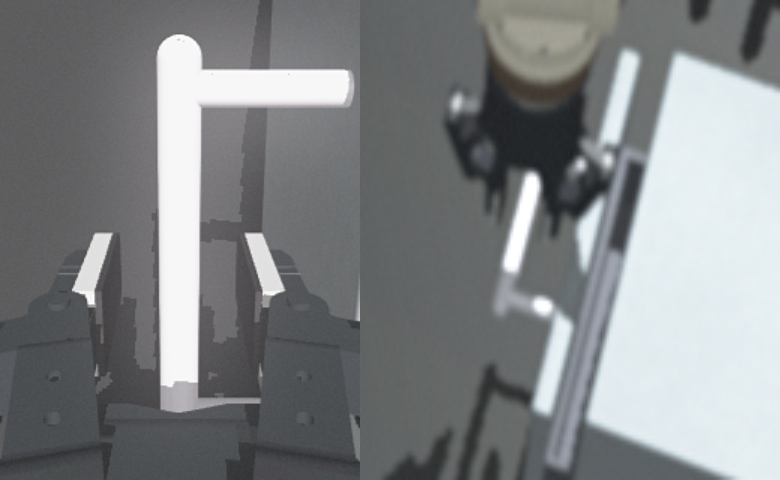

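The bar runs between the two open pads, and the palm still clears it. I close at this lower height.

>>> drive_tool --steps '[[[0,0,0],0],[[0,0,0],0],[[0,0,0],0],[[0,0,0],0],[[0,0,0],0],[[0,0,0],0]]' --fingers -1

```text
time: 7.42
tcp_pos: [0.5539, 0.204, 0.0992]
tool_rot: [0.0, 0.663, 0.748, 0.0]
contact_force: [-1.4, -0.5, 5.7]
grip_width: 0.0093
gripper_force: 58.9
```

The bar is only caught on its upper chord (9.3 mm instead of 12), so the real fingertips sit some 40 mm above the stated TCP. I reopen, go 12 mm lower and grip again.

>>> drive_tool --steps '[[[0,0,0],0],[[0,0,0],0],[[0,0,0],0],[[0,0,4],0],[[0,0,4],0],[[0,0,4],0],[[0,0,0],0]]' --fingers -0.2

```text
time: 8.3
tcp_pos: [0.5535, 0.2039, 0.0861]
tool_rot: [-0.0, 0.663, 0.748, -0.0]
contact_force: [-0.5, -0.7, -0.4]
grip_width: 0.0343
gripper_force: 0.0
```

>>> drive_tool --steps '[[[0,0,0],0],[[0,0,0],0],[[0,0,0],0],[[0,0,0],0],[[0,0,0],0],[[0,0,0],0]]' --fingers -1

```text
time: 9.05
tcp_pos: [0.5539, 0.204, 0.087]
tool_rot: [0.0, 0.663, 0.748, 0.0]
contact_force: [-0.9, 0.5, 3.6]
grip_width: 0.0095
gripper_force: 58.7
```

Gripped with 59 N. I pull along tool -y.

>>> drive_tool --steps '[[[0,-5,0],0],[[0,-15,0],0],[[0,-20,0],0],[[0,-20,0],0],[[0,-20,0],0],[[0,-20,0],0],[[0,-15,0],0],[[0,-10,0],0],[[0,-7,0],0],[[0,-4,0],0],[[0,-4,0],0],[[0,0,0],0]]'

```text
time: 10.55
tcp_pos: [0.4145, 0.1872, 0.0869]
tool_rot: [-0.0, 0.663, 0.748, -0.0]
contact_force: [-0.3, -0.5, 7.3]
grip_width: 0.0098
gripper_force: 59.9
```

>>> drive_tool --steps '[[[0,-3,0],0],[[0,-3,0],0],[[0,-1,0],0],[[0,0,0],0]]'

```text
time: 11.05
tcp_pos: [0.4111, 0.1868, 0.087]
tool_rot: [0.002, 0.664, 0.748, 0.002]
contact_force: [18.1, 1.9, -3.5]
grip_width: 0.0098
gripper_force: 59.1
```

The drawer is at its stop: 144 mm of travel, then 18 N. I release, rise, and look again.

>>> drive_tool --steps '[[[0,0,0],0],[[0,0,0],0],[[0,0,0],0],[[0,0,-10],0],[[0,0,-30],0],[[0,0,-40],0],[[0,0,-40],0],[[0,0,-40],0],[[0,0,-20],0],[[0,0,0],0]]' --fingers -0.2

```text
time: 12.3
tcp_pos: [0.4083, 0.1866, 0.2684]
tool_rot: [0.001, 0.663, 0.748, 0.001]
contact_force: [-0.6, -0.7, -1.1]
grip_width: 0.0339
gripper_force: 0.0
```

```bash
python3 - <<'E'
from h import *
I=manip.capture("top");cv2.imwrite("pics/top1.png",I)
S=manip.capture("scene");cv2.imwrite("pics/scene1.png",S)
g=cv2.GaussianBlur(I.min(2),(3,3),0);m=(g>100).astype(np.uint8)
for c in cv2.findContours(m,0,1)[0]:
    if 500<cv2.contourArea(c)<2600:
        P=ray("top",c[:,0],.06);(x,y),(w,h),a=cv2.fitEllipse((P*1e4).astype(np.float32));print("blob",x/1e4,y/1e4,w/1e4,h/1e4)
a=cv2.resize(I[90:310,60:240],(540,660),interpolation=2)[60:]
cv2.imwrite("pics/c3.png",a)
go((.33,-.13,.15),0)
E
```

```text
blob 0.3735168701171875 -0.63642744140625 0.06161561279296875 0.13246552734375
blob 0.424865478515625 -0.2098402587890625 0.06391047973632813 0.06535478515625
blob 0.439071484375 -0.07367564697265624 0.09244031372070312 0.11372908935546874
blob 0.53762138671875 -0.614228125 0.025173114013671876 0.144518359375
blob 0.552950634765625 -0.6781431640625 0.02353260498046875 0.165554736328125
blob 0.5913669921875 -0.3433441650390625 0.06909072265625 0.07349996337890626
blob 0.58609521484375 -0.076279638671875 0.056162493896484374 0.07848565063476562
tcp [0.4077 0.1863 0.2662] yaw 96.9 t 12.4 shift [-304.7 -115.1  116.3]
turn -83.1 shift after turn [  77.7 -316.3  116.3] q6 1.8790345120975664
```

View pics/c3.png

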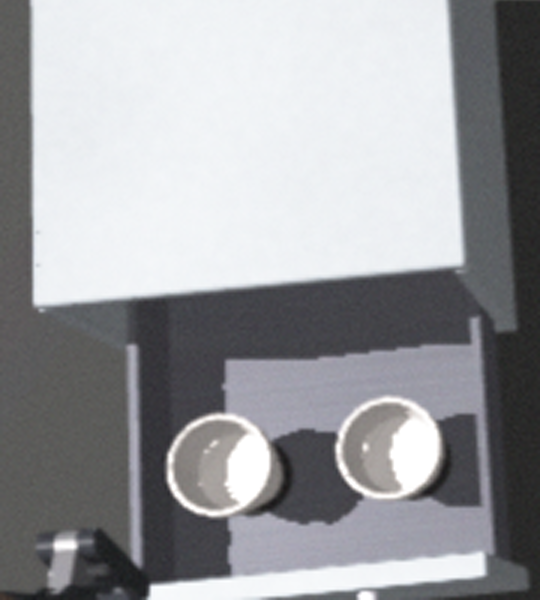

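Both fixed cups are empty and fully exposed, at about (219,465) and (390,447) in the 3x crop. I go to an open patch of bench and touch down with shut fingers to learn the real fingertip offset.

>>> drive_tool --steps '[[[-47,-15.5,0],0],[[-47,-15.5,0],0],[[-47,-15.5,0],0],[[-47,-15.5,0],0],[[-47,-15.5,0],0],[[-47,-15.5,0],0],[[-47,-15.5,0],0],[[-47,-15.5,0],0],[[0,0,50],0],[[0,0,50],0],[[0,0,50],0],[[0,0,40],0]]' --fingers -1

```text
time: 13.9
tcp_pos: [0.3285, -0.2011, 0.0733]
tool_rot: [-0.001, 0.663, 0.748, -0.0]
contact_force: [-0.0, -1.0, 0.3]
grip_width: 0.0001
gripper_force: 0.0
```

>>> drive_tool --steps '[[[0,0,5],0],[[0,0,5],0],[[0,0,5],0],[[0,0,5],0],[[0,0,0],0]]'

```text
time: 14.52
tcp_pos: [0.3299, -0.2018, 0.0567]
tool_rot: [0.0, 0.663, 0.748, -0.0]
contact_force: [0.4, -0.1, 0.4]
grip_width: 0.0002
gripper_force: 0.0
```

```bash
python3 - <<'E'
from h import *
o=lambda a:(np.array(a)+.5)/3-.5+[60,110]
P=ray("top",o([(219,465),(390,447)]),.085);d=P[0]-P[1]
print(P,np.linalg.norm(d),np.degrees(np.arctan2(d[1],d[0])))
go((.33,-.2,.05))
E
```

```text
[[0.5418 0.2561]
 [0.5558 0.1461]] 0.11085724477169927 97.2551300640821
tcp [ 0.3299 -0.2018  0.0567] yaw 96.9 t 14.53 shift [1.8 0.3 6.7]
```

>>> drive_tool --steps '[[[0,0,4],0],[[0,0,4],0],[[0,0,4],0],[[0,0,0],0]]'

```text
time: 15.02
tcp_pos: [0.3296, -0.2017, 0.0443]
tool_rot: [-0.0, 0.663, 0.748, -0.0]
contact_force: [-0.5, 0.6, -0.7]
grip_width: -0.0001
gripper_force: 0.0
```

>>> drive_tool --steps '[[[0,0,3],0],[[0,0,3],0],[[0,0,3],0],[[0,0,0],0]]'

```text
time: 15.52
tcp_pos: [0.3297, -0.2017, 0.0354]
tool_rot: [-0.0, 0.663, 0.748, -0.0]
contact_force: [0.0, 0.3, 0.1]
grip_width: -0.0002
gripper_force: 0.0
```

>>> drive_tool --steps '[[[0,0,3],0],[[0,0,3],0],[[0,0,3],0],[[0,0,0],0]]'

```text
time: 16.02
tcp_pos: [0.3297, -0.2017, 0.0264]
tool_rot: [-0.0, 0.663, 0.748, -0.0]
contact_force: [0.1, 0.0, -0.4]
grip_width: -0.0002
gripper_force: 0.0
```

>>> drive_tool --steps '[[[0,0,3],0],[[0,0,3],0],[[0,0,3],0],[[0,0,0],0]]'

```text
time: 16.52
tcp_pos: [0.3297, -0.2017, 0.0174]
tool_rot: [-0.0, 0.663, 0.748, -0.0]
contact_force: [0.3, -0.1, -0.1]
grip_width: 0.0001
gripper_force: 0.0
```

>>> drive_tool --steps '[[[0,0,2],0],[[0,0,2],0],[[0,0,2],0],[[0,0,0],0]]'

```text
time: 17.02
tcp_pos: [0.3298, -0.2017, 0.0115]
tool_rot: [-0.0, 0.663, 0.748, -0.0]
contact_force: [-0.6, -0.5, -0.4]
grip_width: 0.0
gripper_force: 0.0
```

>>> drive_tool --steps '[[[0,0,2],0],[[0,0,2],0],[[0,0,0],0]]'

```text
time: 17.4
tcp_pos: [0.3298, -0.2018, 0.0075]
tool_rot: [-0.0, 0.663, 0.748, -0.0]
contact_force: [-0.7, -0.2, 0.3]
grip_width: -0.0001
gripper_force: 0.0
```

>>> drive_tool --steps '[[[0,0,2],0],[[0,0,2],0],[[0,0,0],0]]'

```text
time: 17.77
tcp_pos: [0.3297, -0.2017, 0.0035]
tool_rot: [-0.0, 0.663, 0.748, -0.0]
contact_force: [0.5, 0.7, -0.4]
grip_width: 0.0003
gripper_force: 0.0
```

```bash
python3 - <<'E'
from h import *
I=manip.capture("wrist");S=manip.capture("scene");T=manip.capture("top")
p=proj("scene",[manip.state()["tcp_pos"]])[0].astype(int);q=proj("top",[manip.state()["tcp_pos"]])[0].astype(int);print(p,q)
a=cv2.resize(I,(640,480))[:,160:480]
b=cv2.resize(S[max(p[1]-50,0):p[1]+50,max(p[0]-50,0):p[0]+50],(240,240));c=cv2.resize(T[max(q[1]-60,0):q[1]+60,q[0]-60:q[0]+60],(240,240))
cv2.imwrite("pics/w4.png",np.hstack([a,np.vstack([b,c])]))
E
```

```text
[203 238] [364 379]
```

View pics/w4.png

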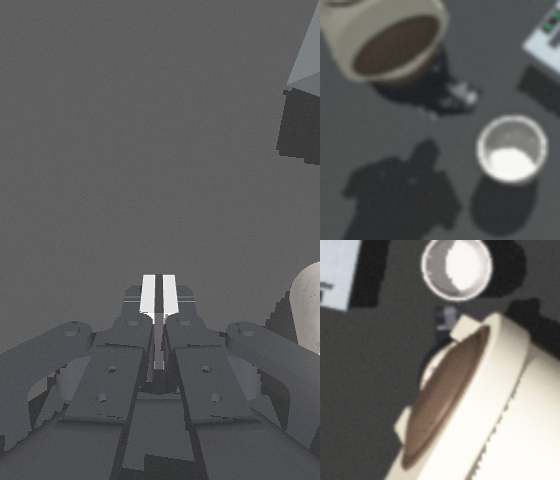

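The wrist view shows the shut fingertips at (160,275-315), and nothing touches although the TCP reads 3.5 mm. So the real tips are well above the stated TCP, which agrees with the handle. I keep lowering to find contact.

>>> drive_tool --steps '[[[0,0,3],0],[[0,0,3],0],[[0,0,3],0],[[0,0,0],0]]'

```text
time: 18.42
tcp_pos: [0.3297, -0.2017, -0.0056]
tool_rot: [-0.0, 0.663, 0.748, -0.0]
contact_force: [0.6, -0.1, 0.4]
grip_width: -0.0004
gripper_force: 0.0
```

>>> drive_tool --steps '[[[0,0,3],0],[[0,0,3],0],[[0,0,3],0],[[0,0,0],0]]'

```text
time: 18.92
tcp_pos: [0.3297, -0.2017, -0.0146]
tool_rot: [-0.0, 0.663, 0.748, -0.0]
contact_force: [0.3, 0.3, -0.9]
grip_width: -0.0001
gripper_force: 0.0
```

>>> drive_tool --steps '[[[0,0,2],0],[[0,0,2],0],[[0,0,2],0],[[0,0,0],0]]'

```text
time: 19.42
tcp_pos: [0.3298, -0.2018, -0.0205]
tool_rot: [-0.0, 0.663, 0.748, -0.0]
contact_force: [-0.8, 0.5, -0.5]
grip_width: 0.0
gripper_force: 0.0
```

>>> drive_tool --steps '[[[0,0,2],0],[[0,0,2],0],[[0,0,0],0]]'

```text
time: 19.8
tcp_pos: [0.3297, -0.2017, -0.0245]
tool_rot: [-0.0, 0.663, 0.748, -0.0]
contact_force: [-0.5, 0.5, 0.3]
grip_width: -0.0003
gripper_force: 0.0
```

>>> drive_tool --steps '[[[0,0,2],0],[[0,0,2],0],[[0,0,0],0]]'

```text
time: 20.18
tcp_pos: [0.3298, -0.2018, -0.0285]
tool_rot: [-0.0, 0.663, 0.748, -0.0]
contact_force: [0.2, -0.1, -0.4]
grip_width: 0.0003
gripper_force: 0.0
```

>>> drive_tool --steps '[[[0,0,2],0],[[0,0,2],0],[[0,0,0],0]]'

```text
time: 20.55
tcp_pos: [0.3298, -0.2018, -0.0325]
tool_rot: [-0.0, 0.663, 0.748, -0.0]
contact_force: [-0.3, -0.6, 0.7]
grip_width: -0.0002
gripper_force: 0.0
```

>>> drive_tool --steps '[[[0,0,1.5],0],[[0,0,1.5],0],[[0,0,0],0]]'

```text
time: 20.92
tcp_pos: [0.3298, -0.2018, -0.0355]
tool_rot: [-0.0, 0.663, 0.748, -0.0]
contact_force: [-0.5, -0.2, 0.1]
grip_width: -0.0005
gripper_force: 0.0
```

>>> drive_tool --steps '[[[0,0,1.5],0],[[0,0,1.5],0],[[0,0,0],0]]'

```text
time: 21.3
tcp_pos: [0.33, -0.2019, -0.0376]
tool_rot: [0.0, 0.663, 0.748, 0.0]
contact_force: [-2.7, 1.5, 9.6]
grip_width: 0.0001
gripper_force: 4.6
```

>>> drive_tool --steps '[[[0,0,1.5],0],[[0,0,1.5],0],[[0,0,0],0]]'

```text
time: 21.68
tcp_pos: [0.3302, -0.2019, -0.0378]
tool_rot: [0.001, 0.663, 0.748, 0.0]
contact_force: [-16.1, 10.1, 43.4]
grip_width: -0.0001
gripper_force: 21.7
```

The tips touch the bench at TCP z = -37.5 mm, so the shut fingertips are 37.5 mm above the stated TCP, or about 45 mm when open around a cup. I correct for this from here on. I rise and move to the near cup.

>>> drive_tool --steps '[[[0,0,-10],0],[[0,0,-30],0],[[0,0,-40],0],[[0,0,-40],0],[[0,0,-20],0],[[0,0,0],0]]' --fingers 1

```text
time: 22.42
tcp_pos: [0.3307, -0.2023, 0.0999]
tool_rot: [0.001, 0.663, 0.748, 0.0]
contact_force: [-0.4, -0.1, -0.1]
grip_width: 0.085
gripper_force: 0.0
```

```bash
python3 -c "
from h import *
go((.425,-.209,.10),96.8)"
```

```text
tcp [ 0.3307 -0.2023  0.0999] yaw 96.9 t 22.43 shift [-18.   92.9   0.1]
turn 0.1 shift after turn [-17.8  92.9   0.1] q6 0.9013793063797543
```

>>> drive_tool --steps '[[[-6,31,0],0],[[-6,31,0],0],[[-6,31,0],0],[[0,0,0],0],[[0,0,0],0]]'

```text
time: 23.05
tcp_pos: [0.4234, -0.2082, 0.0976]
tool_rot: [-0.001, 0.663, 0.748, -0.0]
contact_force: [-0.3, 0.0, -0.4]
grip_width: 0.0852
gripper_force: 0.0
```

```bash
cat >> h.py <<'E'
def rim(cam,I,guess,z,r=.033,thr=110):
    "rim centre: bright blob near guess, outer contour cast on rim plane, min circle"
    c=cam if isinstance(cam,dict) else manip.camera_info(cam)
    m=(cv2.GaussianBlur(I.min(2),(3,3),0)>thr).astype(np.uint8);best=None
    for k in cv2.findContours(m,0,1)[0]:
        if cv2.contourArea(k)>300:
            P=ray(c,k[:,0],z);(x,y),R=cv2.minEnclosingCircle((P*1e3).astype(np.float32))
            d=np.hypot(x/1e3-guess[0],y/1e3-guess[1])
            if best is None or d<best[0]: best=(d,x,y,R)
    return np.round(best,4)
E
python3 -c "
from h import *
go((.425,-.209,-.004),96.8)
c=manip.camera_info('wrist');I=manip.capture('wrist');cv2.imwrite('pics/w5.png',I)
T=manip.capture('top');print('tcp px',proj(c,[[.425,-.209,.066]]))
print(rim(c,I,(.425,-.209),.066),rim('top',T,(.591,-.343),.06))"
```

```text
tcp [ 0.4234 -0.2082  0.0976] yaw 96.91 t 23.05 shift [ -1.1   1.7 101.6]
turn 0.1 shift after turn [ -1.1   1.7 101.6] q6 0.9933393455362841
tcp px [[320.6788 248.593 ]]
[   0.0025  426.2928 -206.8449   34.5035] [   0.0012  590.4965 -344.1097   35.0141]
```

View pics/w5.png

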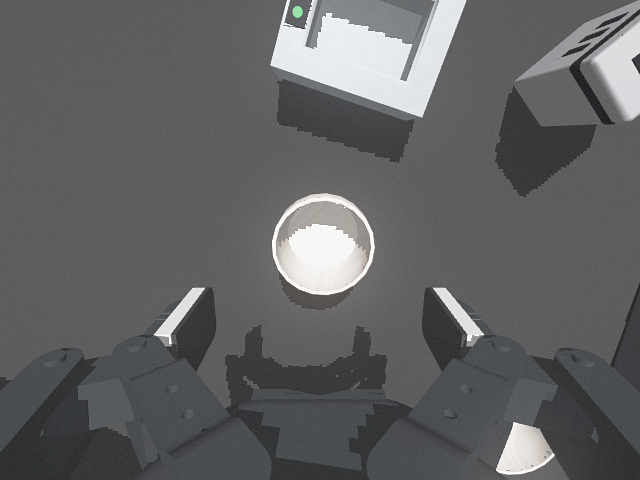

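The rim is centred at (323,245) in the wrist view, between the open fingers and within 3 px of the prediction. I descend around the collar and close.

>>> drive_tool --steps '[[[0,2,20],0],[[0,0,20],0],[[0,0,20],0],[[0,0,20],0],[[0,0,12],0],[[0,0,9],0],[[0,0,0],0]]'

```text
time: 24.02
tcp_pos: [0.4261, -0.2082, -0.0025]
tool_rot: [-0.0, 0.663, 0.748, -0.0]
contact_force: [0.2, 0.1, 0.0]
grip_width: 0.0856
gripper_force: 0.0
```

>>> drive_tool --steps '[[[0,0,0],0],[[0,0,0],0],[[0,0,0],0],[[0,0,0],0],[[0,0,0],0],[[0,0,0],0]]' --fingers -1

```text
time: 24.78
tcp_pos: [0.4268, -0.2086, -0.001]
tool_rot: [0.001, 0.663, 0.748, 0.0]
contact_force: [-2.7, 0.4, 6.3]
grip_width: 0.0638
gripper_force: 65.9
```

>>> drive_tool --steps '[[[0,0,-10],0],[[0,0,-30],0],[[0,0,-40],0],[[0,0,-40],0],[[0,0,-40],0],[[0,0,-30],0],[[0,0,-10],0],[[0,0,0],0]]'

```text
time: 25.78
tcp_pos: [0.4265, -0.2083, 0.1976]
tool_rot: [0.0, 0.663, 0.748, 0.0]
contact_force: [-0.0, -0.5, -2.3]
grip_width: 0.064
gripper_force: 66.9
```

```bash
python3 -c "
from h import *
print(manip.state()['grip_width'],manip.state()['gripper_force'])
T=manip.capture('top');cv2.imwrite('pics/top2.png',T)
for g in((.5418,.2561),(.5558,.1461)):
  for t in(110,130,150): print(rim('top',T,g,.085,thr=t))
S=manip.capture('scene');cv2.imwrite('pics/scene2.png',S)
for g in((.5418,.2561),(.5558,.1461)): print(proj('scene',[[*g,.085]]), proj('top',[[*g,.085]]))
go((.556,.1475,.20),96.8)"
```

```text
0.06401136242992847 66.88414942240342
[  0.0012 543.0068 256.0054  34.5136]
[  0.0009 542.535  256.5707  33.4343]
[  0.085  466.009  217.6382 136.0905]
[  0.0017 555.729  147.7678  35.0472]
[  0.0017 555.642  147.8148  33.8218]
[  0.1148 466.009  217.6382 136.0905]
[[356.2265 107.4538]] [[132.6621 264.677 ]]
[[343.6121 144.7476]] [[189.6778 258.6772]]
tcp [ 0.426  -0.2081  0.1964] yaw 96.9 t 25.88 shift [337.4 171.8  -3.5]
turn 0.1 shift after turn [337.7 171.2  -3.5] q6 0.9959981146225939
```

>>> drive_tool --steps '[[[20,10,0],0],[[38,19.5,0],0],[[40,20,0],0],[[40,20,0],0],[[40,20,0],0],[[40,20,0],0],[[40,20,0],0],[[40,20,0],0],[[25,13,0],0],[[14,8,0],0],[[0,0,0],0],[[0,0,0],0]]'

```text
time: 27.38
tcp_pos: [0.5549, 0.1459, 0.1975]
tool_rot: [-0.0, 0.664, 0.748, -0.0]
contact_force: [0.6, -0.2, -1.5]
grip_width: 0.064
gripper_force: 66.8
```

```bash
python3 -c "
from h import *
go((.5556,.1478,.055),96.8)
s=manip.state();T=manip.capture('top');W=manip.capture('wrist');cw=manip.camera_info('wrist')
cv2.imwrite('pics/top3.png',T);cv2.imwrite('pics/w6.png',W)
z=s['tcp_pos'][2]+.002+.066
print('held rim',rim(cw,W,s['tcp_pos'],z,thr=110),rim('top',T,s['tcp_pos'],z,thr=110))"
```

```text
tcp [0.5549 0.1459 0.1975] yaw 96.86 t 27.38 shift [  1.9   1.  142.5]
turn 0.1 shift after turn [  1.9   1.  142.5] q6 1.7082972651368502
held rim [  0.0353 520.08   151.7298  11.5866] [  0.0141 552.4996 131.9032  28.0495]
```

View pics/w6.png

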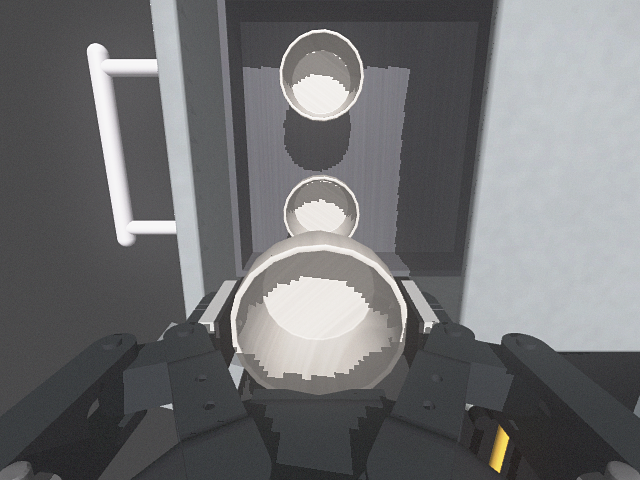

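The wrist view shows the held cup level in the grip, its rim spanning columns 232-405 with its top edge at row 245. The right nest at (321,213) and the left nest at (321,75) are in line with it. I cross-check its tool-x offset.

```bash
python3 -c "
from h import *
c=manip.camera_info('wrist');s=manip.state();T=np.array(s['tcp_pos']);R=rot(s)
a=np.linspace(0,2*np.pi,73)
for dz in(.066,.068,.070):
  P=T[None]+np.c_[.033*np.cos(a),.033*np.sin(a),0*a]*1.0; P[:,2]=T[2]+dz
  q=proj(c,P);print(dz,'top row',q[:,1].min(),'cols',q[:,0].min(),q[:,0].max(),'bottom',q[:,1].max())
print(ray(c,[(321,75)],.085),ray(c,[(321,213)],.085), R[:,0])
"
```

```text
0.066 top row 243.48224442319795 cols 227.9033109083694 408.0809794789241 bottom 403.9422893817698
0.068 top row 245.26313796014617 cols 226.51517813576893 409.4556449918804 bottom 407.7804377701734
0.07 top row 247.10358290998363 cols 225.08384782919345 410.87316054613814 bottom 411.7298005936591
[[0.5437 0.2587]] [[0.5568 0.1503]] [-0.1189  0.9929 -0.0001]
```

>>> drive_tool --steps '[[[4,1,0],0],[[0,0,20],0],[[0,0,25],0],[[0,0,25],0],[[0,0,20],0],[[0,0,15],0],[[0,0,10],0],[[0,0,8],0],[[0,0,5],0],[[0,0,5],0],[[0,0,0],0]]'

```text
time: 28.85
tcp_pos: [0.5555, 0.1508, 0.0645]
tool_rot: [-0.0, 0.663, 0.748, -0.0]
contact_force: [-0.0, -0.5, -2.1]
grip_width: 0.064
gripper_force: 66.8
```

>>> drive_tool --steps '[[[0,0,4],0],[[0,0,4],0],[[0,0,3],0],[[0,0,0],0]]'

```text
time: 29.35
tcp_pos: [0.5554, 0.1508, 0.0533]
tool_rot: [-0.0, 0.663, 0.748, -0.0]
contact_force: [0.2, 0.5, -1.8]
grip_width: 0.064
gripper_force: 66.9
```

>>> drive_tool --steps '[[[0,0,1.5],0],[[0,0,1.5],0],[[0,0,0],0]]'

```text
time: 29.72
tcp_pos: [0.5559, 0.1507, 0.0513]
tool_rot: [0.0, 0.663, 0.748, 0.0]
contact_force: [-1.5, -2.6, 4.0]
grip_width: 0.0638
gripper_force: 67.4
```

>>> drive_tool --steps '[[[0,0,1],0],[[0,0,0],0]]'

```text
time: 29.98
tcp_pos: [0.5563, 0.1506, 0.0509]
tool_rot: [0.001, 0.663, 0.748, 0.001]
contact_force: [-1.2, -3.9, 7.4]
grip_width: 0.0639
gripper_force: 67.9
```

Contact at TCP 0.051, i.e. the base at about 0.052 (0.051 expected): it is seated. I release and rise.

>>> drive_tool --steps '[[[0,0,0],0],[[0,0,0],0],[[0,0,0],0],[[0,0,0],0],[[0,0,-10],0],[[0,0,-30],0],[[0,0,-40],0],[[0,0,-40],0],[[0,0,-30],0],[[0,0,0],0]]' --fingers 1

```text
time: 31.22
tcp_pos: [0.5567, 0.1511, 0.203]
tool_rot: [0.001, 0.663, 0.748, 0.002]
contact_force: [-0.1, 0.1, -0.5]
grip_width: 0.0852
gripper_force: 0.0
```

```bash
python3 -c "
from h import *
T=manip.capture('top');S=manip.capture('scene');W=manip.capture('wrist');cw=manip.camera_info('wrist')
cv2.imwrite('pics/top4.png',T);cv2.imwrite('pics/scene4.png',S)
print('nested',rim(cw,W,(.556,.149),.117))
print('cup2 top',rim('top',T,(.591,-.343),.06),'scene',rim('scene',S,(.591,-.343),.06))
go((.591,-.343,.15),96.8)
a=cv2.resize(W,(533,400));b=cv2.resize(T[90:390,120:500],(507,400));b=b[:,:267]
cv2.imwrite('pics/w7.png',np.hstack([a,b]))"
```

```text
nested [  0.0387 524.9579 172.0687 165.7844]
cup2 top [   0.0395  551.6424 -340.1133   25.4648] scene [   0.0361  555.2783 -348.11     33.9789]
tcp [0.5554 0.1508 0.199 ] yaw 96.9 t 31.38 shift [-494.5  -23.9   49.1]
turn 0.1 shift after turn [-494.5  -23.1   49.1] q6 1.715508770703642
```

View pics/w7.png

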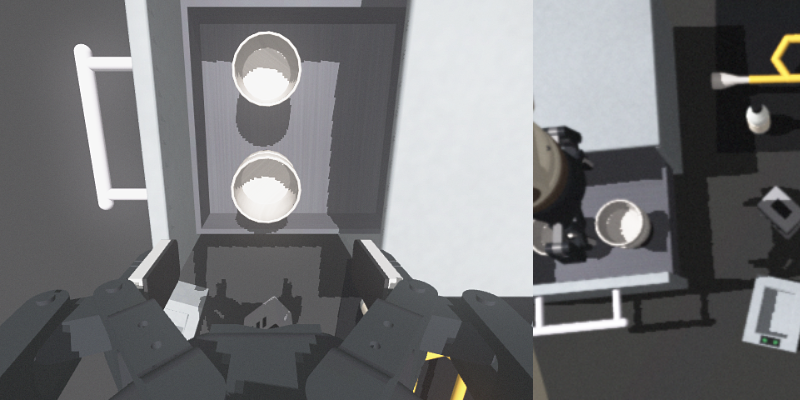

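The cup is nested in the right fixed cup, rims concentric near (266,187) in the shrunken wrist view. Cup 2 now measures about 36 mm from where it was, so it has been knocked. I move towards it and look with the wrist camera.

>>> drive_tool --steps '[[[-30,0,0],0],[[-50,-5,0],0],[[-50,-6,0],0],[[-50,-6,0],0],[[-50,-6,0],0],[[-50,-6,0],0],[[-50,-6,0],0],[[-50,-6,0],0],[[-50,-6,0],0],[[-40,-6,20],0],[[-25,-6,20],0],[[0,0,0],0]]'

```text
time: 32.88
tcp_pos: [0.555, -0.3482, 0.1561]
tool_rot: [-0.003, 0.664, 0.748, -0.0]
contact_force: [-0.6, 1.2, 0.7]
grip_width: 0.0853
gripper_force: 0.0
```

```bash
python3 -c "
from h import *
s=manip.state();c=manip.camera_info('wrist');W=manip.capture('wrist');S=manip.capture('scene');T=manip.capture('top')
cv2.imwrite('pics/w8.png',W);cv2.imwrite('pics/top5.png',T)
g=(.5553,-.3481)
print(rim(c,W,g,.066),rim('scene',S,g,.06),rim('top',T,g,.06));go((*g,.1),96.8)
p=proj('top',[[*g,.06]])[0].astype(int)
a=cv2.resize(W,(533,400));b=cv2.resize(T[p[1]-60:p[1]+60,p[0]-40:p[0]+40],(267,400))
cv2.imwrite('pics/w9.png',np.hstack([a,b]))"
```

```text
[   0.045   510.7869 -341.2697  228.1065] [   0.0016  556.6649 -349.0054   34.6325] [   0.0004  554.9438 -347.8466   34.6748]
tcp [ 0.5567 -0.3466  0.1601] yaw 96.94 t 33.02 shift [-1.3 -1.6 60.1]
turn 0.1 shift after turn [-1.3 -1.6 60.1] q6 0.8925837459860646
```

View pics/w9.png

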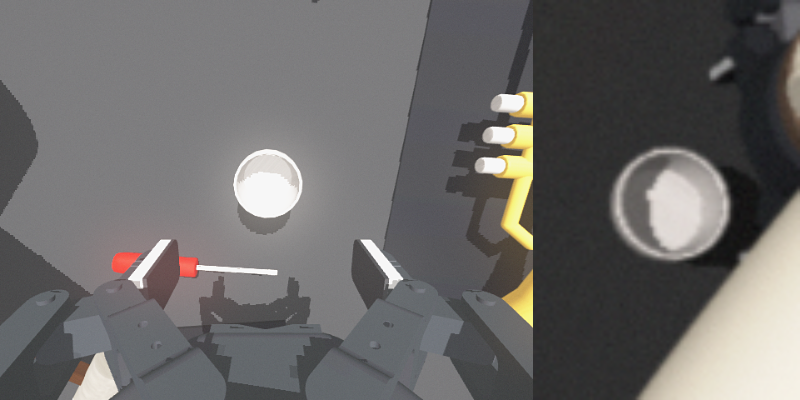

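Cup 2 stands upright at (267,183) in the left view and is clear of the screwdriver. I check by casting that pixel, then descend.

```bash
python3 -c "
from h import *
c=manip.camera_info('wrist');p=ray(c,[(320.5,220)],.066)[0];print(p);go((.556,-.347,-.0035),96.8)"
```

```text
[ 0.5582 -0.3437]
tcp [ 0.5567 -0.3466  0.1601] yaw 96.94 t 33.02 shift [ -0.4  -0.8 163.6]
turn 0.1 shift after turn [ -0.4  -0.8 163.6] q6 0.8925837459860646
```

>>> drive_tool --steps '[[[0.5,0,25],0],[[0,0,30],0],[[0,0,30],0],[[0,0,30],0],[[0,0,20],0],[[0,0,15],0],[[0,0,10],0],[[0,0,0],0]]'

```text
time: 34.02
tcp_pos: [0.5564, -0.3471, -0.0006]
tool_rot: [-0.0, 0.663, 0.748, -0.0]
contact_force: [-1.0, 0.1, 0.3]
grip_width: 0.0854
gripper_force: 0.0
```

```bash
python3 -c "
from h import *
go((.556,-.347,-.0035),96.8);print(manip.state()['contact_force'])"
```

```text
tcp [ 0.5564 -0.3471 -0.0006] yaw 96.9 t 34.02 shift [ 0.1 -0.4  2.9]
turn 0.1 shift after turn [ 0.1 -0.4  2.9] q6 0.892696029629795
[-0.9587  0.0614  0.286 ]
```

>>> drive_tool --steps '[[[0,0,3],0],[[0,0,0],0],[[0,0,0],0],[[0,0,0],0],[[0,0,0],0],[[0,0,0],0],[[0,0,0],0]]' --fingers -1

```text
time: 34.9
tcp_pos: [0.5571, -0.3477, -0.002]
tool_rot: [0.001, 0.663, 0.748, 0.0]
contact_force: [-0.9, -0.2, 5.7]
grip_width: 0.0652
gripper_force: 67.0
```

>>> drive_tool --steps '[[[0,0,-10],0],[[0,0,-30],0],[[0,0,-40],0],[[0,0,-40],0],[[0,0,-40],0],[[0,0,-30],0],[[0,0,-10],0],[[0,0,0],0]]'

```text
time: 35.9
tcp_pos: [0.5566, -0.3472, 0.1964]
tool_rot: [-0.0, 0.663, 0.748, 0.0]
contact_force: [-0.2, 0.1, -2.7]
grip_width: 0.0646
gripper_force: 67.1
```

```bash
python3 -c "
from h import *
c=manip.camera_info('wrist');W=manip.capture('wrist');cv2.imwrite('pics/w10.png',W)
s=manip.state();T=np.array(s['tcp_pos']);print(T[2],s['grip_width'],s['contact_force'])
a=np.linspace(0,2*np.pi,73);P=np.c_[T[0]+.033*np.cos(a),T[1]+.033*np.sin(a),0*a+T[2]+.066];q=proj(c,P);print('pred rim top row',q[:,1].min())
g=cv2.GaussianBlur(W,(3,3),0).min(2)[150:340,320];print('rows bright',(np.nonzero(g>170)[0]+150)[:8])
go((.543,.259,.2),96.8)"
```

```text
0.19544046665633902 0.06491214912814613 [-0.0904  0.1146 -2.4558]
pred rim top row 241.98080596564694
rows bright [232 233 234 235 236 237 238 239]
tcp [ 0.5563 -0.3471  0.1954] yaw 96.9 t 35.95 shift [603.3  59.6  -4.1]
turn 0.1 shift after turn [603.4  58.5  -4.1] q6 0.8926189855903831
```

```bash
python3 -c "
from h import *
for f in('w6','w10'):
  W=cv2.imread(f'pics/{f}.png');print(f,W[224:264,318:322].min(2).mean(1).astype(int))
A=cv2.imread('pics/w6.png')[200:420,200:440];B=cv2.imread('pics/w10.png')[200:420,200:440]
cv2.imwrite('pics/c5.png',cv2.resize(np.hstack([A,B]),(800,366)))"
```

```text
w6 [227 228 230 231 230 232 194 158 168 171 173 175 179 181 183 186 188 190
 193 192 201 247 244 236 229 222 207 125 126 129 129 129 129 130 132 131
 130 128 128 132]
w10 [ 84  83  84  82  79 160 168 168 172 175 176 179 182 183 186 191 192 189
 218 247 241 235 229 224 189 126 130 131 131 133 132 132 131 130 132 133
 132 130 131 133]
```

View pics/c5.png

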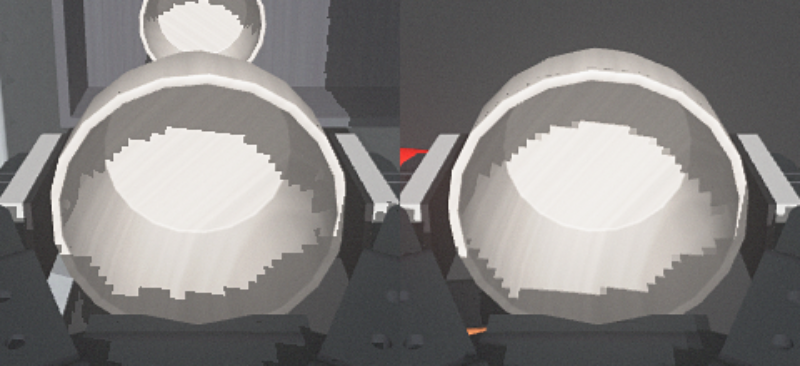

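Both pictures show the cup held level; cup 2 sits about 1 mm further along tool +x than cup 1 did (rim top at row 243 against 245). I carry it to the left nest with that allowed for.

>>> drive_tool --steps '[[[20,2,-5],0],[[40,4,0],0],[[55,5.5,0],0],[[55,5.5,0],0],[[55,5.5,0],0],[[55,5.5,0],0],[[55,5.5,0],0],[[55,5.5,0],0],[[55,5.5,0],0],[[55,5.5,0],0],[[50,4.5,0],0],[[30,3,0],0]]'

```text
time: 37.45
tcp_pos: [0.5423, 0.2384, 0.2007]
tool_rot: [-0.001, 0.662, 0.749, -0.001]
contact_force: [0.4, -1.2, -2.4]
grip_width: 0.0647
gripper_force: 67.1
```

>>> drive_tool --steps '[[[15,1.5,0],0],[[5,0,0],0],[[0,0,0],0],[[0,0,0],0]]'

```text
time: 37.95
tcp_pos: [0.5432, 0.2546, 0.2019]
tool_rot: [0.0, 0.664, 0.748, 0.0]
contact_force: [0.4, 0.3, -2.6]
grip_width: 0.0646
gripper_force: 67.1
```

```bash
python3 -c "
from h import *
go((.5435,.258,.054),96.8);print(manip.state()['grip_width'])"
```

```text
tcp [0.5432 0.2546 0.2019] yaw 96.82 t 37.95 shift [  3.4   0.7 147.9]
turn 0.0 shift after turn [  3.4   0.7 147.9] q6 1.8900471554532643
0.06461333447617647
```

>>> drive_tool --steps '[[[3.5,0.5,0],0],[[0,0,20],0],[[0,0,25],0],[[0,0,25],0],[[0,0,20],0],[[0,0,15],0],[[0,0,10],0],[[0,0,8],0],[[0,0,7],0],[[0,0,5],0],[[0,0,5],0],[[0,0,0],0]]'

```text
time: 39.45
tcp_pos: [0.5429, 0.259, 0.0614]
tool_rot: [-0.0, 0.663, 0.748, -0.0]
contact_force: [-0.2, 0.5, -1.8]
grip_width: 0.0647
gripper_force: 67.1
```

>>> drive_tool --steps '[[[0,0,3],0],[[0,0,3],0],[[0,0,2],0],[[0,0,0],0]]'

```text
time: 39.95
tcp_pos: [0.543, 0.2591, 0.0535]
tool_rot: [-0.0, 0.663, 0.748, -0.0]
contact_force: [-0.0, 0.0, -2.5]
grip_width: 0.0646
gripper_force: 67.1
```

>>> drive_tool --steps '[[[0,0,1.5],0],[[0,0,1.5],0],[[0,0,0],0]]'

```text
time: 40.33
tcp_pos: [0.5431, 0.2591, 0.0508]
tool_rot: [0.0, 0.663, 0.748, 0.0]
contact_force: [0.5, -0.1, -2.1]
grip_width: 0.0649
gripper_force: 67.1
```

>>> drive_tool --steps '[[[0,0,1.5],0],[[0,0,0],0]]'

```text
time: 40.58
tcp_pos: [0.5434, 0.2589, 0.0501]
tool_rot: [0.0, 0.663, 0.748, 0.0]
contact_force: [-2.5, -2.5, 4.6]
grip_width: 0.0648
gripper_force: 67.7
```

Seated. I release, rise, and check both nests.

>>> drive_tool --steps '[[[0,0,0],0],[[0,0,0],0],[[0,0,0],0],[[0,0,0],0],[[0,0,-10],0],[[0,0,-30],0],[[0,0,-40],0],[[0,0,-40],0],[[0,0,-30],0],[[-40,-30,0],0],[[-60,-60,0],0],[[-30,-50,0],0]]' --fingers 1

```text
time: 42.08
tcp_pos: [0.4325, 0.1294, 0.1997]
tool_rot: [0.0, 0.664, 0.748, 0.0]
contact_force: [0.1, -0.7, -0.2]
grip_width: 0.0853
gripper_force: 0.0
```

```bash
python3 -c "
from h import *
T=manip.capture('top');S=manip.capture('scene');W=manip.capture('wrist')
cv2.imwrite('pics/w11.png',W);cv2.imwrite('pics/top6.png',T)
for n,I in(('top',T),('scene',S)):
  for g in((.543,.2575),(.556,.1485)):
    print(n,rim(n,I,g,.113,thr=110))
go((.585,-.0775,.2),None)
cv2.imwrite('pics/c6.png',np.hstack([cv2.resize(T[80:320,60:260],(400,480)),cv2.resize(S[40:220,280:430],(400,480))]))"
```

```text
top [  0.0657 510.6352 200.2726 165.1191]
top [  0.0688 510.6352 200.2726 165.1191]
scene [  0.0946 455.3886 221.7665 135.3075]
scene [  0.1245 455.3886 221.7665 135.3075]
tcp [0.4322 0.1296 0.2009] yaw 96.81 t 42.23 shift [-223.8  127.1    1.2]
```

View pics/c6.png

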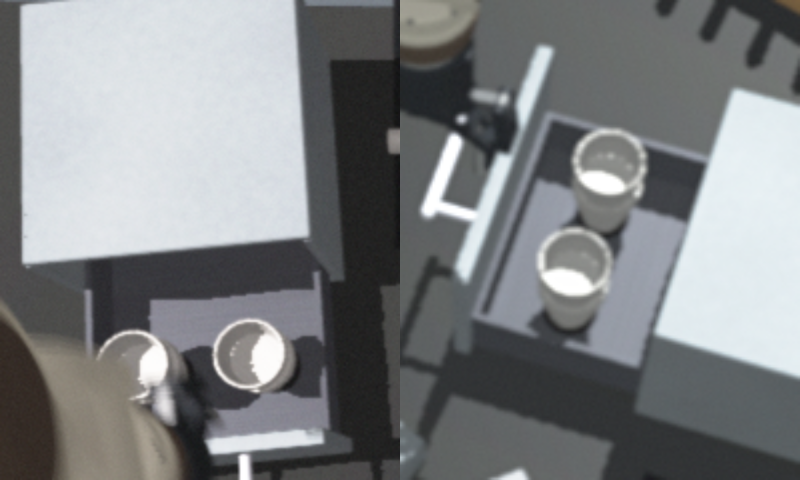

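Both loose cups stand nested, concentric over the fixed cups, and the other view agrees. Counting back, I have now viewed 15 pictures, one over the limit of 14, so I work from numbers only from here on. Next I return to the handle.

```bash
python3 -c "
from h import *
P=ray('scene',[(358.7,100),(345.6,139.4)],.117);print(P,np.linalg.norm(P[0]-P[1]))
go((.4115,.1868,.087),96.8)"
```

```text
[[0.5444 0.2598]
 [0.5595 0.1458]] 0.1149675781258728
tcp [0.4322 0.1296 0.2009] yaw 96.81 t 42.23 shift [ 59.2 -14.1 113.9]
turn 0.0 shift after turn [ 59.2 -14.1 113.9] q6 1.7433778083514342
```

>>> drive_tool --steps '[[[30,-7,0],0],[[29,-7,0],0],[[0,0,0],0],[[0,0,20],0],[[0,0,20],0],[[0,0,20],0],[[0,0,20],0],[[0,0,20],0],[[0,0,12],0],[[0,0,0],0]]' --fingers -0.2

```text
time: 43.48
tcp_pos: [0.4125, 0.1875, 0.0867]
tool_rot: [-0.0, 0.663, 0.748, -0.001]
contact_force: [-0.2, -0.5, 0.2]
grip_width: 0.0338
gripper_force: 0.0
```

>>> drive_tool --steps '[[[0,0,0],0],[[0,0,0],0],[[0,0,0],0],[[0,0,0],0],[[0,0,0],0],[[0,0,0],0]]' --fingers -1

```text
time: 44.22
tcp_pos: [0.413, 0.1879, 0.0882]
tool_rot: [0.0, 0.663, 0.748, 0.001]
contact_force: [-1.0, -1.5, 6.3]
grip_width: 0.0098
gripper_force: 58.9
```

>>> drive_tool --steps '[[[0,4,0],0],[[0,9,0],0],[[0,14,0],0],[[0,18,0],0],[[0,20,0],0],[[0,20,0],0],[[0,20,0],0],[[0,18,0],0],[[0,15,0],0],[[0,12,0],0],[[0,8,0],0],[[0,4,0],0]]'

```text
time: 45.72
tcp_pos: [0.574, 0.2073, 0.0882]
tool_rot: [0.0, 0.663, 0.748, 0.001]
contact_force: [-2.4, -1.0, 6.3]
grip_width: 0.0097
gripper_force: 59.3
```

>>> drive_tool --steps '[[[0,3,0],0],[[0,2,0],0],[[0,1,0],0],[[0,0,0],0]]'

```text
time: 46.22
tcp_pos: [0.5797, 0.208, 0.0882]
tool_rot: [0.0, 0.663, 0.748, 0.001]
contact_force: [-1.3, -0.6, 5.3]
grip_width: 0.0101
gripper_force: 59.2
```

>>> drive_tool --steps '[[[0,2,0],0],[[0,1,0],0],[[0,0,0],0]]'

```text
time: 46.6
tcp_pos: [0.5796, 0.208, 0.0882]
tool_rot: [-0.001, 0.663, 0.749, -0.002]
contact_force: [-16.2, -3.1, 13.3]
grip_width: 0.0093
gripper_force: 60.1
```

The drawer is home: 169 mm of travel, then a firm stop. I release, rise, turn to the battery's heading and measure it again from above.

>>> drive_tool --steps '[[[0,0,0],0],[[0,0,0],0],[[0,0,0],0],[[0,0,-10],0],[[0,0,-30],0],[[0,0,-40],0],[[0,0,-40],0],[[0,0,-10],0],[[-40,-5,0],0],[[-50,-5,0],0],[[-50,-5,0],0],[[-50,-5,0],0]]' --fingers -0.2

```text
time: 48.1
tcp_pos: [0.5849, 0.0157, 0.2167]
tool_rot: [-0.0, 0.663, 0.748, -0.0]
contact_force: [1.0, 0.2, 0.5]
grip_width: 0.0342
gripper_force: 0.0
```

>>> drive_tool --steps '[[[0,0,0],10],[[0,0,0],10],[[0,0,0],10],[[0,0,0],10],[[0,0,0],9],[[0,0,0],0]]' --fingers 1

```text
time: 48.85
tcp_pos: [0.5851, 0.0172, 0.2167]
tool_rot: [-0.0, 0.914, 0.406, -0.0]
contact_force: [1.0, -0.4, -0.6]
grip_width: 0.0855
gripper_force: 0.0
```

```bash
python3 - <<'E'
from h import *
T=manip.capture('top');S=manip.capture('scene');cv2.imwrite('pics/top7.png',T);cv2.imwrite('pics/scene7.png',S)
# drawer check: panel front edge vs cabinet handle: bar blob
def face(n,I,z,guess,thr,size):
    c=manip.camera_info(n);m=(cv2.GaussianBlur(I,(3,3),0).min(2)>thr).astype(np.uint8);b=None
    for k in cv2.findContours(m,0,1)[0]:
        if cv2.contourArea(k)>150:
            P=(ray(c,k[:,0],z)*1e3).astype(np.float32);r=cv2.minAreaRect(P);d=np.hypot(r[0][0]/1e3-guess[0],r[0][1]/1e3-guess[1])
            if b is None or d<b[0]:b=(d,r)
    print(n,thr,np.round(b[1][0],1),np.round(b[1][1],1),round(b[1][2],1))
for thr in(120,150,180,200):
    face('top',T,.08,(.585,-.078),thr,0);face('scene',S,.08,(.585,-.078),thr,0)
for thr in(150,180,200): face('top',T,.045,(.436,-.074),thr,0);face('scene',S,.045,(.436,-.074),thr,0)
go((.5848,-.0784,.12),47.9)
E
```

```text
top 120 [585.6 -77.3] [57.4 38.7] 46.9
scene 120 [586.6 -76.7] [64.9 44.6] 48.1
top 150 [435.1 -74.6] [72.5 91.3] 79.0
scene 150 [586.9 -76.5] [61.1 41.3] 47.9
top 180 [596.  234.6] [888.8 256.6] 3.4
scene 180 [586.7 -76.9] [58.4 38.5] 47.9
top 200 [854.5 157.2] [354.7  62.9] 3.5
scene 200 [587.  -76.2] [55.2 36.3] 46.6
top 150 [435.5 -73.5] [75.2 94.7] 79.0
scene 150 [436.8 -72.3] [ 81.3 101.1] 79.1
top 180 [602.4 247.3] [921.9 266.1] 3.4
scene 180 [436.8 -72.5] [77.6 97.1] 79.4
top 200 [458.9 286.2] [635.2 156.1] 2.4
scene 200 [436.9 -72.4] [74.2 92.9] 79.1
tcp [0.5851 0.0172 0.2169] yaw 48.1 t 48.95 shift [-71.4  63.6  96.9]
turn 0.2 shift after turn [-71.2  63.9  96.9] q6 2.3314704857556796
```

The scene and wrist calibrations agree with where the nests actually were, while the top view is about 2 mm short in y. So the battery is at about (0.5867, -0.0767) with heading 47.8°. I fly over the charger for a wrist measurement before taking the battery.

>>> drive_tool --steps '[[[-41,-12.5,0],0],[[-41,-12.5,0],0],[[-41,-12.5,0],0],[[-41,-12.5,0],0],[[0,0,0],0],[[0,0,0],0],[[0,0,0],0]]'

```text
time: 49.82
tcp_pos: [0.4388, -0.0706, 0.2169]
tool_rot: [-0.0, 0.914, 0.407, -0.0]
contact_force: [0.4, -0.1, -0.6]
grip_width: 0.0857
gripper_force: 0.0
```

```bash
cat >> h.py <<'E'
def face(n,c,I,z,guess,thr):
    "min-area rectangle of the bright top face nearest guess, cast on height z (mm)"
    m=(cv2.GaussianBlur(I,(3,3),0).min(2)>thr).astype(np.uint8);b=None
    for k in cv2.findContours(m,0,1)[0]:
        if cv2.contourArea(k)>150:
            P=(ray(c,k[:,0],z)*1e3).astype(np.float32);r=cv2.minAreaRect(P);d=np.hypot(r[0][0]/1e3-guess[0],r[0][1]/1e3-guess[1])
            if b is None or d<b[0]:b=(d,r)
    print(n,thr,np.round(b[1][0],1),np.round(b[1][1],1),round(b[1][2],1))
E
python3 - <<'E'
from h import *
c=manip.camera_info('wrist');W=manip.capture('wrist');cv2.imwrite('pics/w12.png',W);print(proj(c,[[.4368,-.0724,.045]]))
for t in(120,150,170,190,210): face('wrist',c,W,.045,(.4368,-.0724),t)
go((.5867,-.0767,.13),47.8)
E
```

```text
[[318.6692 207.3335]]
wrist 120 [361.3 -26.5] [325.  592.6] 51.6
wrist 150 [437.5 -71.2] [ 83.7 101.6] 79.4
wrist 170 [437.5 -71.3] [ 82.8 100.5] 79.4
wrist 190 [437.3 -71.3] [ 82.2 100. ] 79.2
wrist 210 [437.5 -71.3] [81.2 99.3] 79.2
tcp [ 0.4387 -0.0705  0.2168] yaw 47.98 t 49.88 shift [ 94.5 114.1  86.7]
turn 0.2 shift after turn [ 94.9 113.8  86.7] q6 2.1448305458816224
```

>>> drive_tool --steps '[[[31.5,38,0],0],[[31.5,38,0],0],[[31.5,38,0],0.2],[[0,0,30],0],[[0,0,0],0],[[0,0,0],0]]'

```text
time: 50.62
tcp_pos: [0.5859, -0.077, 0.1881]
tool_rot: [0.0, 0.915, 0.405, 0.0]
contact_force: [0.0, -0.1, 0.4]
grip_width: 0.0852
gripper_force: 0.0
```

```bash
python3 - <<'E'
from h import *
c=manip.camera_info('wrist');W=manip.capture('wrist');cv2.imwrite('pics/w13.png',W);print(proj(c,[[.5867,-.0767,.08]]))
for t in(120,150,170,190,210): face('wrist',c,W,.08,(.5867,-.0767),t)
go((.5867,-.0767,.002),47.8)
E
```

```text
[[319.2665 218.4529]]
wrist 120 [587.4 -76.2] [61.6 41.8] 47.7
wrist 150 [587.8 -76. ] [60.7 40.7] 47.8
wrist 170 [587.4 -76.2] [59.9 40.1] 47.7
wrist 190 [587.7 -75.8] [59.  39.5] 47.7
wrist 210 [587.3 -76. ] [58.2 38.4] 47.7
tcp [ 0.5861 -0.0771  0.1888] yaw 47.72 t 50.67 shift [  0.5  -0.1 186.8]
turn -0.1 shift after turn [  0.5  -0.1 186.8] q6 2.1780112092481825
```

The battery's top face measures 61.6 x 41.8 mm at (0.5874, -0.0761), heading 47.7°. I descend and grip it.

>>> drive_tool --steps '[[[1.6,0.3,20],0],[[0,0,35],0],[[0,0,35],0],[[0,0,35],0],[[0,0,25],0],[[0,0,20],0],[[0,0,12],0],[[0,0,5],0],[[0,0,0],0]]'

```text
time: 51.8
tcp_pos: [0.5877, -0.0763, 0.0009]
tool_rot: [0.0, 0.915, 0.404, 0.0]
contact_force: [-0.1, -0.7, -0.5]
grip_width: 0.0854
gripper_force: 0.0
```

>>> drive_tool --steps '[[[0,0,0],0],[[0,0,0],0],[[0,0,0],0],[[0,0,0],0],[[0,0,0],0],[[0,0,0],0],[[0,0,0],0]]' --fingers -1

```text
time: 52.68
tcp_pos: [0.5878, -0.0763, 0.0008]
tool_rot: [0.0, 0.915, 0.404, 0.0]
contact_force: [0.1, -0.7, 5.6]
grip_width: 0.0415
gripper_force: 61.5
```

```bash
python3 - <<'E'
from h import *
go((.5867,-.0767,.002),47.7)
E
```

```text
tcp [ 0.5878 -0.0763  0.0008] yaw 47.69 t 52.67 shift [-1.  -0.6 -1.2]
turn -0.0 shift after turn [-1.  -0.6 -1.2] q6 2.180033407263614
```

>>> drive_tool --steps '[[[0,0,-10],0],[[0,0,-30],0],[[0,0,-40],0],[[0,0,-30],0],[[0,0,-10],0],[[0,0,0],0]]'

```text
time: 53.42
tcp_pos: [0.5874, -0.0763, 0.1199]
tool_rot: [-0.0, 0.915, 0.404, -0.0]
contact_force: [0.3, 0.5, -3.3]
grip_width: 0.0413
gripper_force: 61.1
```

>>> drive_tool --steps '[[[0,0,0],-10.1],[[0,0,0],-10.1],[[0,0,0],-10.1],[[0,0,0],-10.1],[[0,0,0],-10.1],[[0,0,0],-10.1],[[0,0,0],-10.1],[[0,0,0],-10.1],[[0,0,0],-10.1],[[0,0,0],-10.1],[[0,0,0],-10.1],[[0,0,0],-10.1]]'

```text
time: 54.92
tcp_pos: [0.5865, -0.0761, 0.118]
tool_rot: [-0.002, 0.094, 0.996, 0.0]
contact_force: [-0.8, 0.5, -2.2]
grip_width: 0.0416
gripper_force: 61.1
```

>>> drive_tool --steps '[[[0,0,0],0],[[0,0,0],0]]'

```text
time: 55.18
tcp_pos: [0.587, -0.0762, 0.1192]
tool_rot: [-0.001, 0.099, 0.995, 0.0]
contact_force: [0.8, -0.0, -2.5]
grip_width: 0.0416
gripper_force: 61.1
```

```bash
python3 - <<'E'
from h import *
print(manip.state()['grip_width'],manip.state()['contact_force'])
go((.4372,-.0717,.12),169.3)
E
```

```text
0.04158942232188391 [ 0.807  -0.0468 -2.4799]
tcp [ 0.587  -0.0762  0.1192] yaw 168.67 t 55.17 shift [147.8 -25.   -0.6]
turn -0.6 shift after turn [148.  -23.4  -0.6] q6 0.06857363128486035
```

>>> drive_tool --steps '[[[0,0,0],-0.6],[[18,-3,0],0],[[34,-5.4,0],0],[[40,-6,0],0],[[34,-5.5,0],0],[[22,-3.5,0],0],[[0,0,0],0],[[0,0,0],0],[[0,0,0],0]]'

```text
time: 56.3
tcp_pos: [0.4382, -0.0723, 0.12]
tool_rot: [-0.0, 0.092, 0.996, 0.0]
contact_force: [-0.1, -1.3, -2.1]
grip_width: 0.0416
gripper_force: 61.1
```

```bash
python3 - <<'E'
from h import *
go((.4372,-.0717,.05),169.3)
E
```

```text
tcp [ 0.4382 -0.0723  0.12  ] yaw 169.49 t 56.3 shift [ 1.1  0.4 70. ]
turn 0.2 shift after turn [ 1.1  0.4 70. ] q6 0.019940669882966583
```

>>> drive_tool --steps '[[[1,0.4,0],0.2],[[0,0,25],0],[[0,0,25],0],[[0,0,15],0],[[0,0,5],0],[[0,0,0],0]]'

```text
time: 57.05
tcp_pos: [0.4369, -0.0717, 0.0505]
tool_rot: [0.0, 0.093, 0.996, 0.0]
contact_force: [-0.2, 0.2, -2.3]
grip_width: 0.0415
gripper_force: 61.2
```

>>> drive_tool --steps '[[[0,0,2],0],[[0,0,2],0],[[0,0,2],0],[[0,0,0],0]]'

```text
time: 57.55
tcp_pos: [0.4366, -0.0717, 0.0441]
tool_rot: [-0.0, 0.093, 0.996, 0.0]
contact_force: [0.1, 0.2, -2.1]
grip_width: 0.0417
gripper_force: 61.2
```

No contact, so it is entering. I continue down.

>>> drive_tool --steps '[[[0,0,3],0],[[0,0,3],0],[[0,0,0],0]]'

```text
time: 57.92
tcp_pos: [0.4365, -0.0717, 0.0378]
tool_rot: [-0.0, 0.093, 0.996, 0.0]
contact_force: [0.1, -0.6, -2.0]
grip_width: 0.0413
gripper_force: 61.2
```

>>> drive_tool --steps '[[[0,0,3],0],[[0,0,3],0],[[0,0,3],0],[[0,0,0],0]]'

```text
time: 58.42
tcp_pos: [0.4365, -0.0717, 0.0289]
tool_rot: [-0.0, 0.093, 0.996, 0.0]
contact_force: [0.5, -0.1, -1.9]
grip_width: 0.0415
gripper_force: 61.2
```

>>> drive_tool --steps '[[[0,0,3],0],[[0,0,3],0],[[0,0,2],0],[[0,0,0],0]]'

```text
time: 58.92
tcp_pos: [0.4366, -0.0717, 0.021]
tool_rot: [-0.0, 0.093, 0.996, 0.0]
contact_force: [-0.6, -0.0, -2.8]
grip_width: 0.0411
gripper_force: 61.2
```

>>> drive_tool --steps '[[[0,0,1.5],0],[[0,0,1.5],0],[[0,0,0],0]]'

```text
time: 59.3
tcp_pos: [0.4366, -0.0717, 0.0181]
tool_rot: [-0.0, 0.093, 0.996, -0.0]
contact_force: [-0.7, 0.6, -1.6]
grip_width: 0.0411
gripper_force: 61.2
```

>>> drive_tool --steps '[[[0,0,1],0],[[0,0,1],0],[[0,0,0],0]]'

```text
time: 59.68
tcp_pos: [0.4369, -0.0717, 0.0177]
tool_rot: [0.001, 0.093, 0.996, -0.0]
contact_force: [-5.2, 2.0, 12.9]
grip_width: 0.0413
gripper_force: 62.8
```

Bottomed at TCP 0.0177, so the underside is at about 17 mm: fully in. I release, rise, and check everything by measurement.

>>> drive_tool --steps '[[[0,0,0],0],[[0,0,0],0],[[0,0,0],0],[[0,0,0],0],[[0,0,-10],0],[[0,0,-30],0],[[0,0,-40],0],[[0,0,-40],0],[[0,0,-30],0],[[0,40,-20],0],[[0,50,0],0],[[0,50,0],0]]' --fingers 1

```text
time: 61.18
tcp_pos: [0.4631, 0.0672, 0.1874]
tool_rot: [0.001, 0.094, 0.996, 0.0]
contact_force: [1.1, 0.3, -0.0]
grip_width: 0.0853
gripper_force: 0.0
```

```bash
python3 - <<'E'
from h import *
T=manip.capture('top');S=manip.capture('scene');cv2.imwrite('pics/top8.png',T);cv2.imwrite('pics/scene8.png',S)
for n,I in(('scene',S),('top',T)):
    c=manip.camera_info(n)
    for t in(150,180): face(n+' battery',c,I,.097,(.437,-.072),t)
# bystanders: difference against the first pictures near oil and screwdriver
for n,I in(('top',T),('scene',S)):
    I0=cv2.imread(f"pics/{n}0.png")
    for k,p in(('oil',(.728,-.04,.08)),('driver',(.46,-.46,.01)),('cup1 old',(.425,-.209,.05))):
        u,v=proj(n,[p])[0].astype(int);d=cv2.absdiff(I,I0)[v-22:v+22,u-12:u+12];print(n,k,d.mean().round(1),d.max())
# panel front edge against shut: bright handle bar
c=manip.camera_info('top')
m=(T.min(2)>185).astype(np.uint8)
p=[proj('top',[[x,.2075,.138]])[0] for x in(.575,.5797,.60)];print(p)
u,v=p[1].astype(int);print([int(T[r,u].min()) for r in range(v-25,v+12)])
s=manip.state();print(s['time'],s['tcp_pos'],s['contact_force'])
E
```

```text
scene battery 150 [438.  -69.2] [44.5 66.8] 78.5
scene battery 180 [430.6 -67.6] [40.7 47. ] 79.8
top battery 150 [424.1 -62. ] [51.1 64.9] 79.2
top battery 180 [407.3 350.1] [531.  278.5] 9.9
top oil 27.3 76
top driver 58.7 168
top cup1 old 143.7 240
scene oil 1.4 10
scene driver 21.4 83
scene cup1 old 61.9 202
[array([149.7941, 243.534 ]), array([150.0054, 241.0262]), array([150.9137, 230.2498])]
[74, 74, 69, 64, 62, 58, 54, 52, 50, 47, 49, 48, 48, 48, 45, 47, 47, 46, 48, 47, 44, 48, 45, 44, 46, 43, 45, 43, 44, 41, 46, 44, 47, 44, 45, 44, 45]
61.275 [0.4631 0.0694 0.1866] [ 0.3236 -0.3573 -0.5827]
```

The arm shades the views, so I move it aside and check again.

>>> drive_tool --steps '[[[10,-35,-30],0],[[15,-50,-20],0],[[15,-50,0],0],[[15,-50,0],0],[[15,-50,0],0],[[15,-50,0],0],[[16,-50,0],0],[[20,-50,0],0],[[20,-50,0],0],[[0,0,0],0],[[0,0,0],0],[[0,0,0],0]]'

```text
time: 62.78
tcp_pos: [0.2439, -0.3347, 0.2365]
tool_rot: [0.0, 0.093, 0.996, -0.0]
contact_force: [0.3, -0.6, 1.0]
grip_width: 0.0855
gripper_force: 0.0
```

```bash
python3 - <<'E'
from h import *
T=manip.capture('top');S=manip.capture('scene');cv2.imwrite('pics/top9.png',T)
for n,I in(('scene',S),('top',T)):
    c=manip.camera_info(n)
    for t in(150,180): face(n+' battery',c,I,.097,(.437,-.072),t)
    I0=cv2.imread(f"pics/{n}0.png")
    for k,p in(('oil',(.728,-.04,.08)),('driver',(.46,-.46,.01))):
        u,v=proj(n,[p])[0].astype(int);d=cv2.absdiff(I,I0)[v-22:v+22,u-12:u+12];print(n,k,d.mean().round(1),d.max())
    hsv=lambda A:np.argwhere((A[...,2].astype(int)-A[...,1]>90)&(A[...,1]<60))
    a=[r[(abs(r-proj(n,[[.43,-.46,.013]])[0][::-1])<60).all(1)].mean(0) for r in(hsv(I0),hsv(I))];print(n,'red handle px',a)
# handle bar in top: rows of bright at columns near handle middle between posts
for x in(.5797,):
    u,v=proj('top',[[x,.208,.14]])[0].astype(int)
    for du in(-8,0,8): print(u+du,v,[int(q) for q in T[v-30:v+12,u+du].min(1)])
s=manip.state();print(s['time'],s['tcp_pos'],s['contact_force'])
E
```

```text
scene battery 150 [449.7 -88. ] [77.8 96.9] 78.8
scene battery 180 [450.  -87.5] [72.6 92.9] 79.1
scene oil 1.9 10
scene driver 1.6 8
scene red handle px [array([357.131 , 183.1786]), array([356.8346, 182.9077])]
top battery 150 [435.3 -75.1] [77.1 95.9] 79.2
top battery 180 [435.2 -74.9] [75.1 94.2] 79.2
top oil 2.3 12
top driver 2.0 10
top red handle px [array([331.3571, 502.8439]), array([331.7565, 502.8063])]
141 240 [241, 241, 242, 243, 242, 214, 115, 95, 94, 96, 97, 91, 95, 95, 93, 98, 97, 93, 94, 95, 91, 92, 89, 89, 68, 45, 42, 52, 101, 195, 254, 255, 255, 255, 253, 236, 131, 92, 91, 94, 90, 90]
149 240 [243, 243, 244, 243, 220, 120, 95, 96, 97, 96, 96, 96, 98, 98, 96, 99, 97, 96, 93, 93, 94, 95, 91, 78, 45, 41, 34, 67, 180, 254, 255, 255, 255, 254, 242, 144, 92, 93, 88, 89, 89, 89]
157 240 [243, 243, 243, 230, 142, 103, 98, 97, 99, 100, 96, 100, 96, 98, 100, 97, 100, 97, 94, 95, 95, 96, 85, 50, 44, 43, 50, 131, 247, 255, 255, 255, 254, 248, 171, 99, 91, 91, 90, 86, 88, 89]
62.875 [ 0.244  -0.3347  0.2364] [ 0.9067  0.2707 -0.5044]
```

The handle is at its shut position (row 241, as predicted), the battery was bottomed out in its slot, and the oil bottle and screwdriver have not moved. I hand in.

```bash
python3 -c "
from station import manip
print(manip.job_done())"
```

```text
the job is handed in; nothing more can be done
None
```

The job is handed in with no verdict shown: by my measurements both loose cups are nested, the drawer is shut, the battery is fully in its charger, and the screwdriver and oil bottle have not moved, but I viewed 15 pictures against the limit of 14.

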